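Set the feed roller mark up and clamp it

TASK

The paper-feed roller sits between the centres of its pinning fixture. Turn it on its axis until the white line along its rubber faces straight up, then swing the hinged half of the saddle clamp fully down over the roller, and after that swing the bolt up until it stands upright in the clamp's slot. Leave the other things on the bench where they are.

Things in the scene. Friction and masses are not known exactly. Their poses are not given: they have to be found in the camera images.
- fixture: Pinning fixture, fixed to the bench: aluminium bar (80 mm in x, 420 in y, top 40 mm up), blue headstock at its -y end and tailstock at +y (each 60 mm in x, 150 tall, 155 to 205 mm from the middle), roller between their centres, dark saddle clamp 78 mm from the middle towards +y. Origin: centre of the underside; x to its far side (within 15 degrees of world x), y along the roller, z up
- roller_axis (a point): Point on the roller's axis at the middle of its rubber, 120 mm above the bench, 113 mm from the clamp's middle; it does not move. Frame parallel to the fixture's: y runs along the axis. The rubber reaches 65 mm either way along y; here it can be gripped across x with the tool at this point, upright or tilted about y, clear of clamp and headstock
- roller_mark (a point): Point on the white line (5 mm wide, 126 mm long, parallel to the axis) on the rubber's surface, at the middle of the rubber, 25 mm from the axis. Its z axis points out of the roller through the line: the line faces straight up when z is vertical. It turns with the roller
- feed_roller (a joint): Turn of the roller about the fixture's +y axis, rad. 0: line straight up; positive: line turned to the fixture's +x (far) side, where it starts, 0.6 to 1.5. Endless, stiff (0.06 N m of friction), stays where left. Black rubber 50 mm in diameter, 130 mm long, then bare aluminium tube 40 mm in diameter that passes under the clamp; white gear at the headstock end
- clamp_strap (a joint): Opening of the clamp's hinged upper half, rad. 0: fully down over the roller, on its stop; it swings up and away to the fixture's +x side, where it starts, 1.6 to 1.9 (1.57: its ear points straight up); stop at 2.2. Stiff hinge (0.12 N m of friction): it stays where it is left
- clamp_hinge (a point): Axis of the strap's hinge (along the fixture's y), on the far (+x) side of the roller, 38 mm from the roller's axis and at the same height; does not move. With the strap down the underside of its ear is level with this axis and the middle of the ear 6 mm above it, 86 mm to the near side
- clamp_ear (a point): Middle of the ear at the strap's free end, 86 mm from the hinge axis. Strap: bright steel, 32 mm wide along y, bent over the roller, a yellow stripe near the ear; the ear is 12 mm thick, two prongs beside an open slot 12 mm wide. z: its thickness (up when down); -x: to its end, 10 mm on. Down, it lies 48 mm to the near side of the roller's axis. It can be pinched along y and pivots in the pads
- swing_bolt (a joint): Swing of the bolt, rad. 0: upright in the slot, on its stop; positive: swung out and down to the near (-x) side, where it starts, 1.5 to 1.95 (1.57: level); stop at 2.2. Stiff pivot (0.07 N m of friction): it stays where it is left
- bolt_pivot (a point): Axis of the bolt's pivot pin (along the fixture's y), in the fork of the lower half of the clamp, 47 mm to the near (-x) side of the roller's axis and 30 mm below it; does not move
- bolt_nut (a point): Middle of the bolt's brass nut, 59.5 mm from the pivot, z along the bolt away from the pivot. Knurled cylinder 20 mm in diameter, 22 mm long, with a 22 mm flange at the pivot's end, on an 8 mm shank. With the bolt up the flange is 6.5 mm above the closed ear, so fingertips beside the nut must stay less than 17 mm below this point. Put up before the strap is down, it blocks the strap
- pin_tray: Bystander: blue tray with two compartments, 70 x 110 x 25 mm, on the far side of the fixture. Origin: centre of the underside
- spanner: Bystander: steel spanner, 180 mm long along its x, 8 mm thick, on the far side of the fixture. Origin: middle of the underside
- screwdriver: Bystander: screwdriver with orange handle, 200 mm long along its x, 26 mm thick, on the near side of the fixture towards -y. Origin: middle of the underside
- caliper: Bystander: digital caliper, 210 mm long along its x, 12 mm thick, on the right of the bench. Origin: middle of the underside
- cradle: Bystander: grey cradle, 70 x 240 x 42 mm, on the left of the bench, holding the spare roller. Origin: centre of the underside
- spare_roller: Bystander: spare roller, 45 mm in diameter, 226 mm long, half black and half aluminium, lying in the cradle. Origin: on its underside, near the middle
- board_rack: Bystander: pink comb rack with green boards, 80 x 170 x 58 mm, on the right. Origin: centre of the underside
- label_box: Bystander: white open box with a blue label, 130 x 100 x 80 mm, on the left. Origin: centre of the underside

How it is judged:
On the way, in this order (a step that is already met when the one before it is completed fails the run):
1. the roller's white line faces up, within 7 degrees, and rests there, the clamp still open (angle between roller_mark's own z axis and vertical below 0.12 rad and value of joint clamp_strap above 1 rad and velocity of joint feed_roller between -0.1 and 0.1 rad/s), for 0.3 s.
2. the hinged half is fully down over the roller, the line still up, the bolt still out (angle between roller_mark's own z axis and vertical below 0.12 rad and value of joint clamp_strap below 0.07 rad and value of joint swing_bolt above 0.6 rad), for 0.2 s.
3. the bolt stands upright in the slot, the hinged half still down (value of joint clamp_strap below 0.07 rad and value of joint swing_bolt below 0.12 rad), for 0.2 s.
At the end, for the whole second after the job is handed in: The roller's white line faces up within 7 degrees (0.12 rad), the clamp's hinged half is down within 0.07 rad of its stop, the bolt is upright within 0.12 rad in the slot, and all three are at rest (all of step 3 and angle between roller_mark's own z axis and vertical below 0.12 rad and velocity of joint feed_roller between -0.1 and 0.1 rad/s and velocity of joint clamp_strap between -0.1 and 0.1 rad/s and velocity of joint swing_bolt between -0.1 and 0.1 rad/s); the robot touches nothing.
It fails at once if a thing beside the fixture (pin tray, spanner or screwdriver) was moved by more than 30 mm (distance of any of pin_tray, spanner, screwdriver from where it was at the start of the episode above 0.03 m).
It fails at once if another thing on the bench (caliper, cradle, spare roller, board rack or label box) was moved by more than 30 mm (distance of any of caliper, cradle, spare_roller, board_rack, label_box from where it was at the start of the episode above 0.03 m).
It also fails if it takes over 64 s, if anything falls off the work surface, if the arm or the gripper's body presses on something with over 40 N, if the wrist force passes 120 N, or if a joint passes its speed limit or range.

ROBOT

A 7-joint arm with a two-finger parallel gripper is mounted at the origin on the work surface. World frame = base frame: x ahead of the robot, y to its left, z up, the work surface at z = 0. Lengths are in m, angles in rad, forces in N, time in s.
With the tool pointing down it reaches from about 0.425 to 0.875 m from the base axis. Payload 4.7 kg.
Tool frame: the origin (TCP) lies on the centre line of the jaws, within the pads' length; the fingertips stand 14 mm ahead of it and the grasp point (between the pads) lies 5 mm behind it; z points along the fingers, x is the direction in which the jaws open and shut, and the axes are right-handed (so a half turn about z gives the same grasp; the last joint's range is limited). The gripper opens to 87 mm and grips with 3 to 60 N. Pads are 19 mm wide; open, the fingers measure 117 mm over their backs; the gripper's body (75 mm by 190 mm) begins 51 mm behind the grasp point.
Start: joints at [-1.288, 0.321, -0.07, 1.45, 0.023, 1.371, -0.057], TCP at [0.173, 0.627, 0.21] pointing down, gripper open.
Joint ranges: [-2.86, 2.86], [-0.3, 2.09], [-1.38, 1.24], [0.06, 2.45], [-1.56, 4.7], [0.09, 2.05], [-2.69, 2.69]. Speed limits (rad/s): [2.57, 2.57, 3.14, 3.14, 3.14, 3.14, 3.14].

INTERFACE

Orientations are given as a rotation vector (axis times angle).
In Python, from bench import ctrl gives the robot as it stands.
- The arm moves only by the tool drive_tool, never from a script. Its argument "rows" is a list that holds one entry, the list of rows, each a list of 5 numbers: the shift along the tool's x, y, z scaled (see below), then the turn about the tool's z scaled (see below), then the closure in counts, from 0 (fully open) to 255 (shut). In form: [[[dx, dy, dz, spin, jaw], ...]]. A call has 1 to 20 rows; each row is the pose to reach, as a shift and turn from the pose commanded when the call began, along the tool's axes at that moment, turning the shorter way round; what a row does not reach only later rows make up. The controller multiplies each number of a shift by 300 mm and each number of a turn by pi rad. A row lasts 1/8 s, in which the tool goes at most 62.5 mm and 10.7 degrees, less where a joint would pass 70% of its speed; a pose out of reach is approached as far as the arm can. A call with a number of a shift or a turn outside -1 to 1 is refused whole. A call with a gripper value outside its range is refused whole. The fingers move at their own pace and stop on an object; "grip_force" is the grip in N (left out, the last holds). Time passes only in rows, so rows that repeat a pose let the fingers close. It gives the time, the measured TCP pose, the force and the opening at its end, in the units of the state.
- ctrl.get_state(): the state, without advancing time (a new reading comes with each control period).
- ctrl.get_image(name): name is "scene" or "top" or "wrist"; returns a dict with "img" (400x640x3 uint8, blue, green, red), "camera_matrix" (3x3 intrinsics, pixels), "R" (3x3) and "t" (3): a world point X has camera coordinates R X + t. Camera axes: x right, y down, z forward; pixel columns grow to the right and rows downward; lengths in m; the calibration is good to about 2 mm. A picture is of the moment at which its call begins. There is no depth.
- ctrl.close_job(): hands the job in, once; it reports no verdict.
The state is a dict: "time": time; "joint_positions": joint angles; "qd": joint speeds; "joint_torque": joint torques, N m; "position": TCP position; "tool_rot": TCP orientation; "ft_force": force on the tool from outside, world axes, zero at the start; "torque": the same for the moment, N m; "grip_width": opening from 0.0 (shut) to 1.0 (fully open).
Only numpy, scipy, OpenCV 4.12 (cv2) and the standard library are available. Lean on these libraries where they do the work, as an engineer would, in place of code of your own. Each camera call takes 0.05 s, during which the arm holds its last target.

## Working session

There is one attempt and no reset: what is moved stays moved. The work goes in short steps, Python scripts to look and compute and a tool call to move; the robot and the scene stay as the last step left them, time stands still between calls to the robot, and variables do not carry over. Pictures are saved under pics/ and viewed, and the job is handed in when it is done.

Besides the shell and the picture viewer there is one more tool, called after ">>>" by a JSON object that holds its "op" and its "data". drive_tool: Moves the arm, as the interface text tells. Its arguments: {"type":"object","properties":{"rows":{"type":"array"},"grip_force":{"type":"number"}},"required":["rows"]}

```bash
ls; mkdir -p pics; python3 - <<'E'
from bench import ctrl
import cv2,numpy as np
s=ctrl.get_state()
for k,v in s.items(): print(k,np.round(v,4))
for n in ["scene","top","wrist"]:
    d=ctrl.get_image(n); cv2.imwrite(f"pics/{n}0.png",d["img"]); print(n,np.round(d["camera_matrix"],1).tolist(),np.round(d["R"],4).tolist(),np.round(d["t"],4).tolist())
E
```

```text
pics
time 0.0
joint_positions [-1.2879  0.3218 -0.0701  1.4517  0.0226  1.3708 -0.0569]
qd [ 0.0001  0.0008  0.0003  0.0001 -0.0004 -0.0014  0.0006]
joint_torque [-3.00000e-04 -4.91298e+01 -4.04100e-01 -3.12535e+01 -6.39000e-02
  4.35000e-02  2.00000e-04]
position [0.1725 0.6261 0.2094]
tool_rot [ 2.498e+00  1.903e+00 -2.400e-03]
ft_force [-0.2394  0.3569  0.1747]
torque [ 0.0206 -0.0578 -0.0658]
grip_width 1.0048
scene [[376.0, 0.0, 317.7], [0.0, 376.0, 198.0], [0.0, 0.0, 1.0]] [[0.823, 0.5679, 0.0102], [0.495, -0.7083, -0.5033], [-0.2786, 0.4193, -0.8641]] [-0.4504, -0.2229, 1.5391]
top [[405.9, 0.0, 327.3], [0.0, 405.9, 202.7], [0.0, 0.0, 1.0]] [[0.0196, -0.9997, 0.0172], [-0.9866, -0.0221, -0.1616], [0.1619, -0.0138, -0.9867]] [-0.0132, 0.5758, 1.1432]
wrist [[317.1, 0.0, 315.0], [0.0, 317.1, 203.7], [0.0, 0.0, 1.0]] [[0.265, 0.9642, -0.0017], [0.9177, -0.2517, 0.3075], [0.296, -0.0831, -0.9516]] [-0.6491, -0.0373, 0.394]
```

View pics/scene0.png

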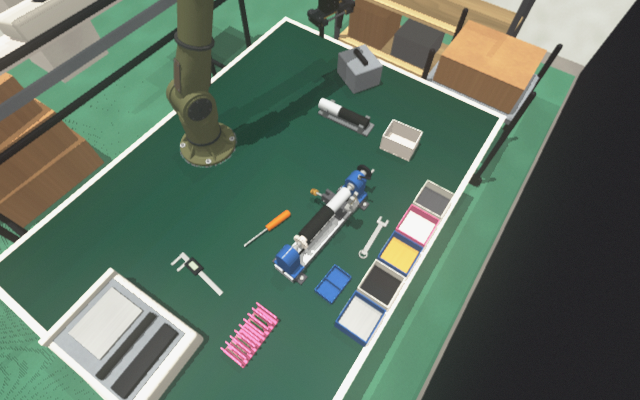

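View pics/top0.png

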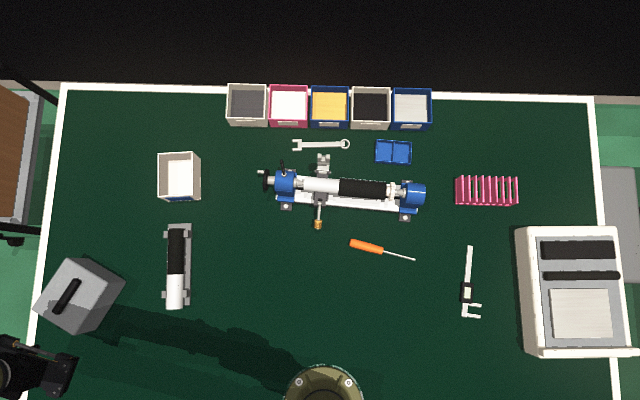

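View pics/wrist0.png

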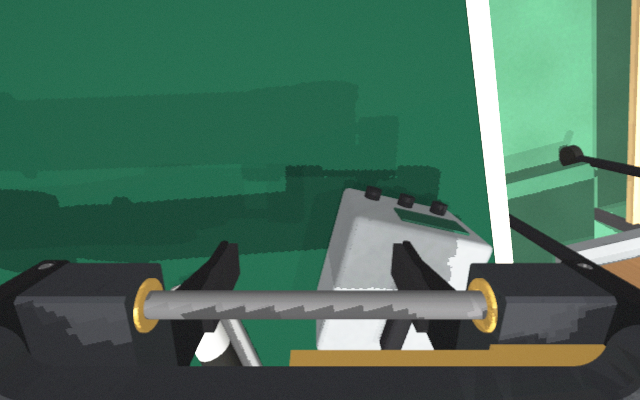

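```bash
python3 - <<'E'
import cv2,numpy as np
a=cv2.imread("pics/top0.png")[130:240,250:440]; b=cv2.imread("pics/scene0.png")[155:285,260:390]
cv2.imwrite("pics/topz.png",cv2.resize(a,None,fx=4.2,fy=4.2,interpolation=cv2.INTER_CUBIC))
cv2.imwrite("pics/scz.png",cv2.resize(b,None,fx=4.5,fy=4.5,interpolation=cv2.INTER_CUBIC))
E
```

```text
(no output)
```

View pics/topz.png

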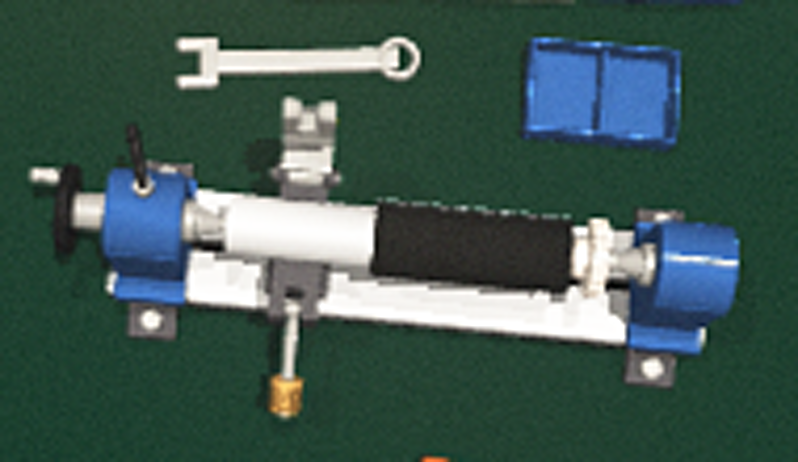

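View pics/scz.png

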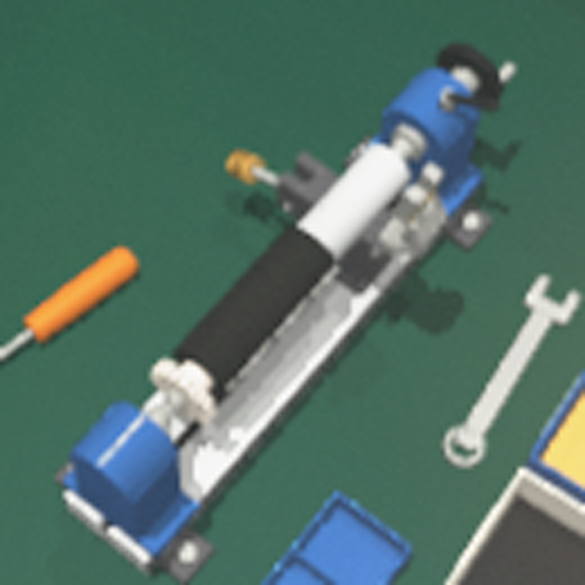

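```bash
cat > h.py <<'E'
import cv2,numpy as np
from scipy.spatial.transform import Rotation as Ro
def ray(d,uv):
    K,R,t=map(np.array,(d["camera_matrix"],d["R"],d["t"]))
    c=-R.T@t; v=R.T@np.linalg.inv(K)@np.array([uv[0],uv[1],1.]); return c,v/np.linalg.norm(v)
def onz(d,uv,z):
    c,v=ray(d,uv); return c+v*(z-c[2])/v[2]
def tri(d1,u1,d2,u2):
    A=[];b=[]
    S=np.zeros((3,3));r=np.zeros(3)
    for d,u in((d1,u1),(d2,u2)):
        c,v=ray(d,u);P=np.eye(3)-np.outer(v,v);S+=P;r+=P@c
    return np.linalg.solve(S,r)
def proj(d,X):
    K,R,t=map(np.array,(d["camera_matrix"],d["R"],d["t"])); p=K@(R@np.array(X)+t); return p[:2]/p[2]
E
python3 - <<'E'
from bench import ctrl
from h import *
T=ctrl.get_image("top");S=ctrl.get_image("scene")
# brass
def cen(d,lo,hi,box):
    h=cv2.cvtColor(d["img"],cv2.COLOR_BGR2HSV); m=cv2.inRange(h,lo,hi); z=np.zeros_like(m);x0,y0,x1,y1=box;z[y0:y1,x0:x1]=m[y0:y1,x0:x1]
    ys,xs=np.nonzero(z);return xs.mean(),ys.mean(),len(xs)
bt=cen(T,(10,100,60),(30,255,255),(305,210,330,240));bs=cen(S,(10,100,60),(30,255,255),(305,180,325,205));print(bt,bs)
print("nut",tri(T,bt[:2],S,bs[:2]))
# rubber in top: dark columns
g=T["img"].max(2)
for c in range(336,392,3):
    print(c,g[172:206,c].tolist())
print(onz(T,(339.3,186),.12),onz(T,(386.4,190.5),.12))
E
```

```text
(np.float64(317.4782608695652), np.float64(223.66666666666666), 69) (np.float64(313.44444444444446), np.float64(191.27777777777777), 36)
nut [0.51048281 0.02566148 0.07127115]
336 [62, 65, 68, 59, 66, 66, 54, 219, 230, 238, 245, 248, 252, 254, 254, 253, 250, 246, 241, 232, 211, 154, 138, 139, 145, 239, 247, 246, 246, 244, 243, 255, 255, 190]
339 [62, 64, 64, 63, 58, 81, 48, 174, 122, 165, 102, 81, 55, 42, 48, 27, 24, 24, 38, 34, 35, 32, 33, 33, 138, 236, 240, 248, 246, 247, 243, 254, 255, 240]
342 [67, 60, 59, 64, 63, 140, 59, 41, 43, 49, 48, 50, 46, 44, 50, 51, 48, 46, 49, 43, 45, 40, 33, 26, 138, 141, 238, 249, 247, 248, 244, 253, 255, 255]
345 [67, 67, 63, 65, 63, 63, 110, 58, 46, 50, 46, 48, 50, 58, 47, 41, 48, 41, 48, 43, 44, 45, 38, 28, 105, 144, 240, 240, 244, 247, 245, 245, 255, 255]
348 [66, 69, 60, 68, 65, 61, 112, 63, 41, 47, 50, 48, 48, 52, 53, 50, 47, 51, 41, 45, 48, 40, 42, 36, 66, 138, 243, 241, 241, 245, 247, 245, 255, 255]
351 [67, 67, 68, 62, 64, 63, 110, 49, 46, 44, 48, 52, 46, 48, 49, 50, 47, 49, 46, 47, 40, 47, 42, 43, 34, 137, 236, 243, 241, 238, 247, 246, 254, 
[... 1347 characters left out ...]
8]
381 [67, 68, 70, 69, 67, 64, 66, 66, 69, 126, 55, 34, 42, 44, 44, 47, 41, 44, 41, 47, 45, 40, 45, 43, 39, 40, 40, 39, 131, 135, 240, 254, 254, 254]
384 [60, 67, 66, 64, 63, 69, 68, 69, 66, 140, 56, 31, 41, 44, 43, 43, 43, 39, 48, 42, 42, 39, 42, 45, 42, 35, 32, 80, 177, 174, 240, 242, 244, 248]
387 [68, 69, 71, 67, 65, 69, 64, 63, 71, 66, 68, 82, 255, 255, 195, 231, 248, 255, 255, 255, 255, 255, 255, 238, 99, 43, 190, 240, 245, 242, 243, 245, 245, 249]
390 [64, 61, 66, 67, 68, 64, 63, 67, 66, 56, 152, 154, 170, 159, 146, 186, 199, 217, 210, 218, 207, 194, 192, 209, 220, 229, 245, 219, 214, 248, 253, 253, 252, 254]
[ 0.61151467 -0.03244695  0.12      ] [ 0.60181866 -0.16319195  0.12      ]
```

```bash
python3 - <<'E'
from bench import ctrl
from h import *
s=ctrl.get_state();M=Ro.from_rotvec(s["tool_rot"]).as_matrix();print("tool axes cols\n",M.round(4))
for n in["top","scene","wrist"]:
    d=ctrl.get_image(n);c=-np.array(d["R"]).T@d["t"];print(n,c.round(4))
    if n=="wrist":
        print("cam in tool",(M.T@(c-s["position"])).round(4)); print("cam axes in tool rows\n",(np.array(d["R"])@M).round(3))
E
```

```text
tool axes cols
 [[ 2.655e-01  9.641e-01 -2.000e-04]
 [ 9.641e-01 -2.655e-01 -9.000e-04]
 [-9.000e-04  1.000e-04 -1.000e+00]]
top [0.3833 0.0154 1.2213]
scene [ 0.9098 -0.5473  1.2223]
wrist [0.0896 0.6494 0.386 ]
cam in tool [ 0.     -0.0861 -0.1761]
cam axes in tool rows
 [[ 1.    -0.    -0.   ]
 [ 0.     0.952 -0.307]
 [ 0.001  0.307  0.952]]
```

>>> {"op": "drive_tool", "data": {"rows": [[[-0.9,1,-0.2,0,0],[-0.9,1,-0.2,0,0],[-0.9,1,-0.2,0,0],[-0.9,1,-0.2,0,0],[-0.9,1,-0.2,0,0],[-0.9,1,-0.2,0,0],[-0.9,1,-0.2,0,0],[-0.9,1,-0.2,0,0]]]}}

```text
time: 1.4
position: [0.3923, 0.284, 0.2714]
tool_rot: [2.505, 1.896, 0.003]
ft_force: [-0.4, 0.5, -0.4]
grip_width: 0.995
```

>>> {"op": "drive_tool", "data": {"rows": [[[-1,1,0,0.438,0],[-1,1,0,0.438,0],[-1,1,0,0.438,0],[-1,1,0,0.438,0],[-1,1,0,0.438,0],[-1,1,0,0.438,0],[-1,1,0,0.438,0],[-1,1,0,0.438,0],[-1,1,0,0.438,0]]]}}

```text
time: 2.52
position: [0.6, -0.081, 0.2697]
tool_rot: [-3.139, 0.113, 0.002]
ft_force: [0.2, 0.6, -0.1]
grip_width: 1.004
```

```bash
cat >> h.py <<'E'
def st(ctrl):
    s=ctrl.get_state();M=Ro.from_rotvec(s["tool_rot"]).as_matrix()
    print("t",s["time"],"p",np.round(s["position"],4),"f",np.round(s["ft_force"],2),"w",round(s["grip_width"],3),"yaw",np.degrees(np.arctan2(M[1,0],M[0,0])).round(2),"tilt",np.round(M[:2,2],4),"q",np.round(s["joint_positions"],2)); return s,M
def go(ctrl,X,yaw=None):
    s,M=st(ctrl); d=M.T@(np.array(X)-s["position"])/.3
    print("rows",d.round(3)); 
    if yaw is not None: print("spin",-((yaw-np.degrees(np.arctan2(M[1,0],M[0,0]))+180)%360-180)/180)
def shot(ctrl,n,f):
    d=ctrl.get_image(n);cv2.imwrite(f"pics/{f}.png",d["img"]);np.savez(f"pics/{f}.npz",**d);return d
E
python3 - <<'E'
from bench import ctrl
from h import *
go(ctrl,(.647,-.101,.27),-4.2)
shot(ctrl,"wrist","w1")
E
```

```text
t 2.525 p [ 0.6    -0.081   0.2697] f [ 0.2   0.58 -0.07] w 1.004 yaw -4.13 tilt [-0.001   0.0004] q [-0.46  0.23  0.66  1.5  -0.14  1.46  0.13]
rows [ 0.161  0.055 -0.001]
spin 0.00037400224833371943
```

View pics/w1.png

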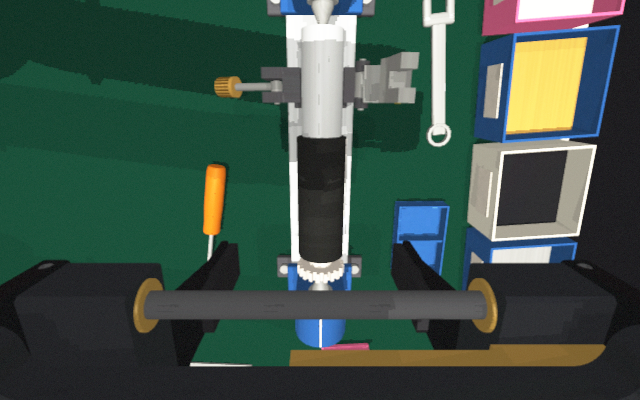

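>>> {"op": "drive_tool", "data": {"rows": [[[0.45,-0.1,0,0,0],[0.45,-0.1,0,0,0],[0.45,-0.1,0,0,0],[0.45,-0.1,0,0,0]]]}}

```text
time: 3.08
position: [0.7371, -0.0601, 0.2687]
tool_rot: [-3.14, 0.11, 0.003]
ft_force: [-0.2, -0.0, 0.2]
grip_width: 1.001
```

```bash
python3 - <<'E'
from bench import ctrl
from h import *
st(ctrl)
shot(ctrl,"wrist","w2")
E
```

```text
t 3.075 p [ 0.7371 -0.0601  0.2687] f [-0.16 -0.01  0.21] w 1.001 yaw -4.02 tilt [-0.0022  0.0002] q [-0.33  0.56  0.64  1.1  -0.32  1.57  0.16]
```

View pics/w2.png

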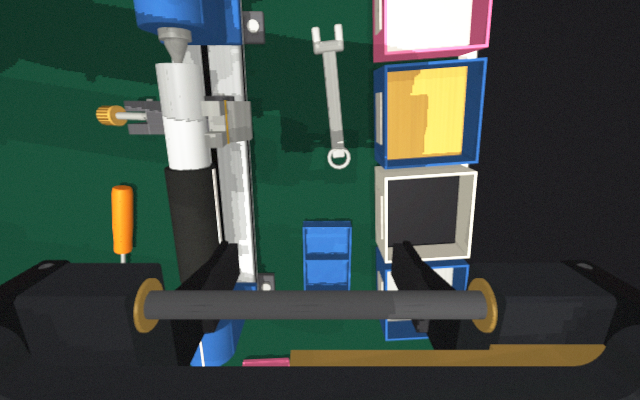

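```bash
python3 - <<'E'
from h import *
d1=dict(np.load("pics/w1.npz"));d2=dict(np.load("pics/w2.npz"))
c=-d1["R"].T@d1["t"]
g=d1["img"].max(2)
P=[]
for r in (150,170,190,210,230,245):
    row=g[r,290:360].astype(int); print(r,row.tolist()) if r in(170,) else 0
g2=d2["img"].max(2)
for r in (180,200,220): print(r,g2[r,160:235].tolist())
E
```

```text
170 [251, 253, 253, 253, 252, 252, 244, 164, 25, 32, 26, 31, 32, 24, 28, 30, 32, 33, 34, 36, 30, 35, 36, 34, 33, 35, 32, 33, 32, 34, 33, 35, 38, 39, 40, 36, 39, 39, 40, 38, 39, 41, 39, 37, 34, 36, 39, 39, 35, 38, 37, 33, 29, 26, 60, 161, 198, 241, 253, 251, 219, 95, 73, 75, 74, 71, 78, 85, 84, 86]
180 [83, 82, 83, 83, 85, 69, 42, 41, 45, 43, 46, 46, 45, 45, 50, 48, 47, 48, 48, 48, 46, 49, 45, 51, 47, 49, 51, 48, 47, 50, 46, 44, 45, 49, 44, 47, 47, 44, 43, 43, 45, 44, 43, 42, 41, 37, 38, 40, 34, 37, 33, 32, 59, 223, 237, 173, 120, 23, 15, 84, 145, 163, 162, 160, 160, 162, 166, 169, 167, 166, 164, 165, 164, 162, 160]
200 [84, 83, 82, 84, 87, 86, 85, 82, 65, 44, 43, 46, 45, 46, 48, 53, 48, 48, 48, 51, 48, 48, 50, 50, 49, 52, 54, 49, 51, 46, 51, 47, 45, 48, 50, 46, 50, 46, 47, 43, 46, 47, 44, 47, 41, 43, 38, 37, 38, 39, 35, 38, 39, 33, 74, 213, 229, 158, 97, 17, 13, 113, 162, 165, 163, 161, 163, 164, 167, 166, 164, 164, 186, 206, 204]
220 [83, 85, 82, 84, 83, 85, 83, 84, 84, 86, 85, 68, 42, 50, 50, 51, 51, 51, 53, 56, 57, 51, 50, 53, 54, 51, 54, 54, 54, 53, 58, 54, 54, 55, 52, 54, 53, 53, 49, 53, 48, 49, 47, 48, 50, 49, 43, 43, 42, 41, 45, 43, 41, 36, 32, 35, 89, 223, 235, 161, 87, 17, 21, 121, 165, 164, 164, 163, 164, 165, 166, 166, 184, 204, 205]
```

```bash
python3 - <<'E'
from h import *
d1=dict(np.load("pics/w1.npz"));d2=dict(np.load("pics/w2.npz"));d0=None
def edges(d,rows,lo,hi,thr):
    g=d["img"].max(2).astype(int);out=[]
    for r in rows:
        xs=np.nonzero(g[r,lo:hi]<thr)[0]+lo; out.append((r,xs.min()-.5,xs.max()+.5))
    return out
def axis(d,E,ph):
    ax=np.array([-np.sin(ph),np.cos(ph),0]);pts=[]
    for r,a,b in E:
        for _ in [0]:
            c,va=ray(d,(a,r));_,vb=ray(d,(b,r))
            # project perpendicular to axis, bisect
            f=lambda v:(lambda w:w/np.linalg.norm(w))(v-ax*(v@ax))
            m=f(va)+f(vb); # in-plane direction
            s=(.12-c[2])/m[2]; P=c+m*s
            # along axis: pos of ray (silhouette) approx mid
            al=np.mean([ (v*(.12-c[2])/v[2])@ax for v in(va,vb)]); P=P+ax*al
            pts.append(P)
    return np.array(pts)
ph=np.radians(-4.2)
p1=axis(d1,edges(d1,range(145,250,5),292,352,62),ph);print(p1[::4].round(4))
k=np.polyfit(p1[:,1],p1[:,0],1);print("w1 fit yaw",np.degrees(-np.arctan(k[0])),"x at y=-.098",np.polyval(k,-.098))
E2=[(180,165.5,218),(200,168,219.8),(220,171,222)]
p2=axis(d2,E2,ph);print(p2.round(4)); print(np.polyval(k,p2[:,1]))
# line
for P,x in zip(range(3),((180,213.9),(200,216),(220,217.9))):
    r,u=x; c,v=ray(d2,(u,r))
    ax=np.array([-np.sin(ph),np.cos(ph),0]);ex=np.array([np.cos(ph),np.sin(ph),0])
    y0=-.098;O=np.array([np.polyval(k,y0),y0,.12])
    o=c-O; a=np.array([o@ex,o[2]]);b=np.array([v@ex,v[2]])
    A=b@b;B=a@b;C=a@a-.025**2;D=B*B-A*C
    s=(-B-np.sqrt(max(D,0)))/A; q=a+s*b; print("line ang",np.arctan2(q[0],q[1]),D>0)
# rubber/tube boundary
print("boundary",onz(d1,(321,137),.145),onz(d1,(321,262),.14))
E
```

```text
[[ 0.6081 -0.0384  0.12  ]
 [ 0.6067 -0.059   0.12  ]
 [ 0.6048 -0.0803  0.12  ]
 [ 0.6033 -0.1025  0.12  ]
 [ 0.6018 -0.1256  0.12  ]
 [ 0.6046 -0.1501  0.12  ]]
w1 fit yaw -3.6736371144504747 x at y=-.098 0.6039479919962235
[[ 0.608  -0.0444  0.12  ]
 [ 0.6062 -0.0663  0.12  ]
 [ 0.6047 -0.0892  0.12  ]]
[0.60738717 0.6059802  0.60451292]
line ang 1.348415003046473 True
line ang 1.3618892025759755 True
line ang 1.3597670437371498 True
boundary [ 0.60838055 -0.02780417  0.145     ] [ 0.59973662 -0.16036025  0.14      ]
```

```bash
python3 - <<'E'
from bench import ctrl
from h import *
go(ctrl,(.614,-.096,.18),-4.15)
go(ctrl,(.614,-.096,.134),-4.15)
E
```

```text
t 3.125 p [ 0.7363 -0.0611  0.27  ] f [-0.12 -0.11  0.12] w 0.999 yaw -4.1 tilt [-0.001   0.0003] q [-0.33  0.56  0.64  1.1  -0.32  1.57  0.16]
rows [-0.398  0.145  0.3  ]
spin 0.00025323066193578826
t 3.125 p [ 0.7363 -0.0611  0.27  ] f [-0.12 -0.11  0.12] w 0.999 yaw -4.1 tilt [-0.001   0.0003] q [-0.33  0.56  0.64  1.1  -0.32  1.57  0.16]
rows [-0.398  0.145  0.454]
spin 0.00025323066193578826
```

>>> {"op": "drive_tool", "data": {"rows": [[[-0.398,0.145,0.05,0,0],[-0.398,0.145,0.05,0,0],[-0.398,0.145,0.2,0,0],[-0.398,0.145,0.35,0,0],[-0.398,0.145,0.454,0,0],[-0.398,0.145,0.454,0,0],[-0.398,0.145,0.454,0,0]]]}}

```text
time: 4.0
position: [0.6149, -0.0968, 0.1365]
tool_rot: [-3.139, 0.116, -0.005]
ft_force: [-0.7, -0.4, 0.7]
grip_width: 1.002
```

>>> {"op": "drive_tool", "data": {"rows": [[[0.01,0,0,0,0],[0.02,0,0,0,0],[0.03,0,0,0,0],[0.03,0,0,0,0]]]}}

```text
time: 4.5
position: [0.6236, -0.0975, 0.1343]
tool_rot: [3.139, -0.116, 0.0]
ft_force: [0.4, -0.6, -0.0]
grip_width: 0.999
```

>>> {"op": "drive_tool", "data": {"rows": [[[0.007,0,0,0,0],[0.014,0,0,0,0],[0.014,0,0,0,0]]]}}

```text
time: 4.88
position: [0.6276, -0.0978, 0.1342]
tool_rot: [3.139, -0.116, -0.0]
ft_force: [0.5, -0.4, 0.0]
grip_width: 0.997
```

>>> {"op": "drive_tool", "data": {"rows": [[[0.007,0,0,0,0],[0.007,0,0,0,0]]]}}

```text
time: 5.12
position: [0.6297, -0.0979, 0.1342]
tool_rot: [-3.139, 0.116, -0.0]
ft_force: [0.0, 0.4, 0.1]
grip_width: 0.999
```

>>> {"op": "drive_tool", "data": {"rows": [[[0.007,0,0,0,0],[0.007,0,0,0,0]]]}}

```text
time: 5.38
position: [0.6318, -0.098, 0.1343]
tool_rot: [-3.139, 0.116, -0.0]
ft_force: [0.2, -0.5, 0.1]
grip_width: 0.996
```

```bash
python3 - <<'E'
from bench import ctrl
from h import *
st(ctrl)
shot(ctrl,"wrist","w3")
E
```

```text
t 5.375 p [ 0.6318 -0.098   0.1343] f [ 0.24 -0.5   0.08] w 0.996 yaw -4.23 tilt [0.0001 0.    ] q [-0.4   0.39  0.66  1.6  -0.25  1.24  0.23]
```

View pics/w3.png

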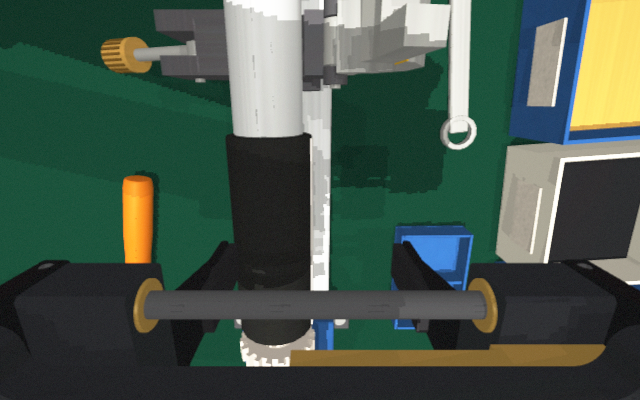

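>>> {"op": "drive_tool", "data": {"rows": [[[0,0,0.015,0,0],[0,0,0.03,0,0],[0,0,0.03,0,0]]]}}

```text
time: 5.8
position: [0.6306, -0.098, 0.125]
tool_rot: [-3.139, 0.116, 0.004]
ft_force: [-3.3, 0.5, 2.6]
grip_width: 1.0
```

>>> {"op": "drive_tool", "data": {"rows": [[[0.01,0,0.01,0,0],[0.01,0,0.025,0,0],[0.01,0,0.04,0,0],[0.01,0,0.055,0,0],[0.01,0,0.07,0,0],[0.01,0,0.07,0,0]]]}}

```text
time: 6.55
position: [0.6232, -0.0975, 0.0992]
tool_rot: [-3.136, 0.118, 0.039]
ft_force: [-20.8, 2.6, 0.3]
grip_width: 1.006
```

```bash
python3 - <<'E'
from bench import ctrl
from h import *
st(ctrl)
shot(ctrl,"wrist","w4")
E
```

```text
t 6.55 p [ 0.6232 -0.0975  0.0992] f [-20.78   2.6    0.34] w 1.006 yaw -4.31 tilt [-0.025   0.0038] q [-0.39  0.43  0.65  1.63 -0.27  1.2   0.24]
```

View pics/w4.png

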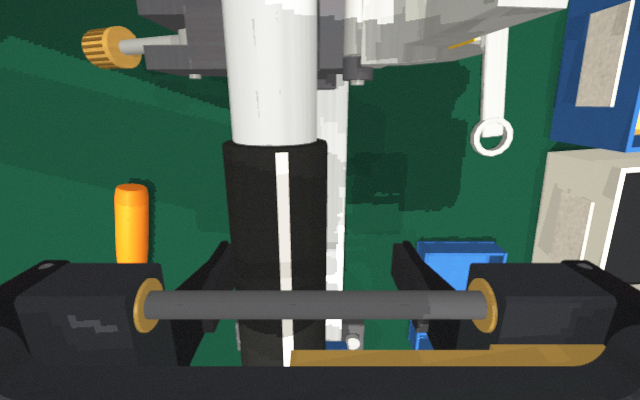

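```bash
cat > la.py <<'E'
from h import *
def lang(d,rows,lo,hi,ph=np.radians(-4.15),thr=62,verbose=True):
    g=d["img"].max(2).astype(int);ax=np.array([-np.sin(ph),np.cos(ph),0]);ex=np.array([np.cos(ph),np.sin(ph),0]);out=[]
    for r in rows:
        row=g[r,lo:hi]; x=np.nonzero(row<thr)[0]; a,b=x.min()-.5+lo,x.max()+.5+lo
        i0,i1=int(a+3-lo),int(b-2-lo); w=np.clip(row[i0:i1]-90,0,None); u=(w*np.arange(i0,i1)).sum()/w.sum()+lo
        def f(px):
            c,v=ray(d,(px,r)); q=np.array([v@ex,v[2]]); return c,q/np.linalg.norm(q)
        c,qa=f(a);_,qb=f(b);_,ql=f(u)
        h=np.arccos(np.clip(qa@qb,-1,1))/2; m=(qa+qb);m/=np.linalg.norm(m)
        D=.025/np.sin(h); cc=-m*D  # camera rel. axis
        B=cc@ql;C=cc@cc-.025**2;s=-B-np.sqrt(max(B*B-C,0));p=cc+s*ql
        O=np.array([c@ex,c[2]])+m*D
        out.append((np.arctan2(p[0],p[1]),O[0],O[1]))
        if verbose: print(r,a,b,round(u,1),np.round(out[-1],4))
    return np.median(out,axis=0)
E
python3 - <<'E'
from la import *
d=dict(np.load("pics/w4.npz"));print(lang(d,range(165,240,12),210,335))
E
```

```text
165 223.5 326.5 281.7 [0.2418 0.6089 0.12  ]
177 224.5 326.5 282.0 [0.2398 0.609  0.1203]
189 225.5 326.5 282.5 [0.2408 0.609  0.1206]
201 226.5 325.5 282.8 [0.2505 0.6086 0.1194]
213 227.5 325.5 283.3 [0.2513 0.6086 0.1197]
225 228.5 325.5 283.6 [0.2494 0.6087 0.12  ]
237 230.5 325.5 284.0 [0.2401 0.6087 0.1188]
[0.24175487 0.60872685 0.12002315]
```

>>> {"op": "drive_tool", "data": {"rows": [[[-0.07,0,0,0,0],[-0.07,0,-0.02,0,0],[-0.07,0,-0.045,0,0],[-0.07,0,-0.045,0,0],[-0.04,0,-0.045,0,0],[-0.02,0,-0.045,0,0],[-0.01,0,-0.045,0,0],[-0.01,0,-0.045,0,0]]]}}

```text
time: 7.6
position: [0.6257, -0.0975, 0.1163]
tool_rot: [-3.137, 0.117, 0.024]
ft_force: [-15.5, 2.5, 8.6]
grip_width: 0.999
```

```bash
python3 - <<'E'
from bench import ctrl
from la import *
st(ctrl)
d=shot(ctrl,"wrist","w5")
print(lang(d,range(160,240,12),210,335))
E
```

```text
t 7.6 p [ 0.6257 -0.0975  0.1163] f [-15.52   2.5    8.62] w 0.999 yaw -4.27 tilt [-0.015   0.0027] q [-0.4   0.41  0.66  1.62 -0.26  1.22  0.24]
160 228.5 321.5 280.3 [0.2218 0.6087 0.1198]
172 229.5 321.5 280.7 [0.2204 0.6088 0.1199]
184 230.5 321.5 281.1 [0.219  0.6088 0.1201]
196 231.5 321.5 281.5 [0.2183 0.6088 0.1203]
208 232.5 321.5 282.0 [0.2196 0.6089 0.1204]
220 233.5 321.5 282.3 [0.2163 0.6089 0.1206]
232 234.5 321.5 282.8 [0.2175 0.6089 0.1207]
[0.2190299  0.60882709 0.12025026]
```

View pics/w5.png

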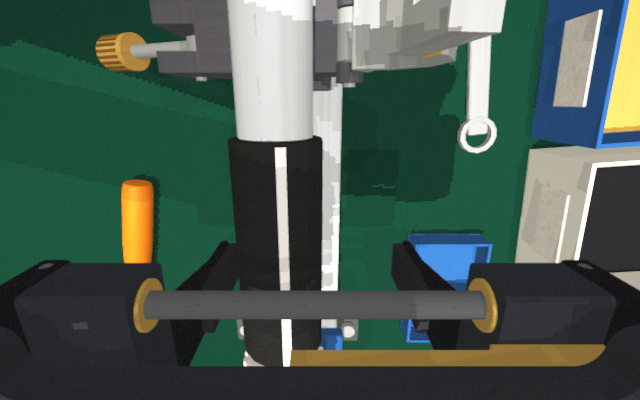

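>>> {"op": "drive_tool", "data": {"rows": [[[0,0,0.006,0,0],[0,0,0.012,0,0],[0,0,0.012,0,0]]]}}

```text
time: 8.02
position: [0.6242, -0.0975, 0.1116]
tool_rot: [-3.137, 0.117, 0.028]
ft_force: [-15.8, 1.4, 6.3]
grip_width: 1.001
```

```bash
python3 - <<'E'
from bench import ctrl
from la import *
st(ctrl)
d=shot(ctrl,"wrist","w6")
print(lang(d,range(160,240,12),210,335,verbose=False))
E
```

```text
t 8.025 p [ 0.6242 -0.0975  0.1116] f [-15.76   1.35   6.34] w 1.001 yaw -4.29 tilt [-0.0178  0.0031] q [-0.4   0.41  0.65  1.62 -0.26  1.21  0.24]
[0.00327964 0.60897174 0.11939225]
```

>>> {"op": "drive_tool", "data": {"rows": [[[0,0,-0.007,0,0],[-0.03,0,-0.007,0,0],[-0.06,0,-0.007,0,0],[-0.06,0,-0.1,0,0],[-0.06,0,-0.2,0,0],[-0.06,0,-0.2,0,0]]]}}

```text
time: 8.82
position: [0.6159, -0.0973, 0.1772]
tool_rot: [-3.139, 0.116, -0.01]
ft_force: [-0.5, -1.0, -0.8]
grip_width: 1.007
```

```bash
python3 - <<'E'
from bench import ctrl
from la import *
st(ctrl)
d=shot(ctrl,"wrist","w7")
print(lang(d,range(160,240,12),210,345,verbose=True))
E
```

```text
t 8.825 p [ 0.6159 -0.0973  0.1772] f [-0.53 -1.04 -0.8 ] w 1.007 yaw -4.24 tilt [ 0.0065 -0.0001] q [-0.43  0.32  0.68  1.6  -0.21  1.29  0.2 ]
160 260.5 344.5 311.8 [0.2224 0.6131 0.1635]
172 266.5 332.5 300.2 [0.0555 0.6091 0.1153]
184 266.5 331.5 300.4 [0.0789 0.6086 0.1145]
196 267.5 331.5 300.5 [0.0662 0.6087 0.1137]
208 268.5 331.5 300.5 [0.0526 0.6089 0.1128]
220 268.5 331.5 300.7 [0.0578 0.6089 0.1157]
232 269.5 331.5 301.0 [0.0512 0.6091 0.1149]
[0.05779438 0.60894681 0.11490789]
```

View pics/w7.png

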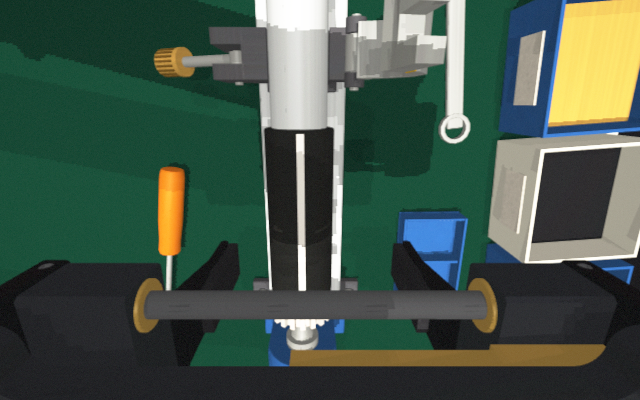

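```bash
python3 - <<'E'
from bench import ctrl
from la import *
st(ctrl)
d=shot(ctrl,"wrist","w8")
print(lang(d,range(145,255,6),255,340,verbose=False))
g=d["img"].max(2); 
for r in(180,210): print(g[r,260:340].tolist())
# line x vs axis via fixed geometry
ph=np.radians(-4.15);ex=np.array([np.cos(ph),np.sin(ph),0])
for r,u in((184,300.4),(208,300.5),(232,301)): print(onz(d,(u,r),.145)@ex)
t=ctrl.get_image("top");cv2.imwrite("pics/t8.png",cv2.resize(t["img"][130:240,250:440],None,fx=4.2,fy=4.2))
E
```

```text
t 8.875 p [ 0.6148 -0.097   0.1754] f [ 0.1  -0.22 -0.66] w 1.001 yaw -4.24 tilt [0.0034 0.0001] q [-0.43  0.32  0.68  1.6  -0.21  1.29  0.2 ]
[0.05842578 0.60891926 0.11568512]
[73, 76, 74, 74, 75, 139, 181, 152, 79, 33, 28, 28, 28, 30, 30, 28, 33, 34, 35, 33, 33, 28, 28, 34, 34, 36, 37, 36, 32, 34, 27, 35, 29, 32, 34, 34, 34, 31, 122, 198, 223, 222, 223, 223, 221, 223, 168, 37, 35, 30, 37, 34, 31, 31, 34, 30, 27, 34, 32, 35, 35, 30, 31, 32, 35, 30, 32, 29, 32, 27, 31, 27, 26, 32, 58, 172, 222, 224, 208, 189]
[85, 78, 82, 85, 80, 86, 120, 224, 249, 208, 31, 26, 30, 30, 29, 30, 30, 34, 32, 30, 35, 30, 28, 30, 29, 28, 33, 27, 33, 31, 34, 34, 32, 35, 29, 28, 34, 35, 61, 173, 221, 221, 222, 223, 221, 220, 170, 59, 35, 31, 32, 31, 32, 32, 33, 29, 34, 32, 32, 33, 31, 28, 30, 32, 34, 33, 29, 31, 30, 29, 28, 29, 33, 29, 110, 169, 185, 236, 252, 252]
0.6095394338230277
0.6093533063151031
0.6094390958230799
```

View pics/t8.png

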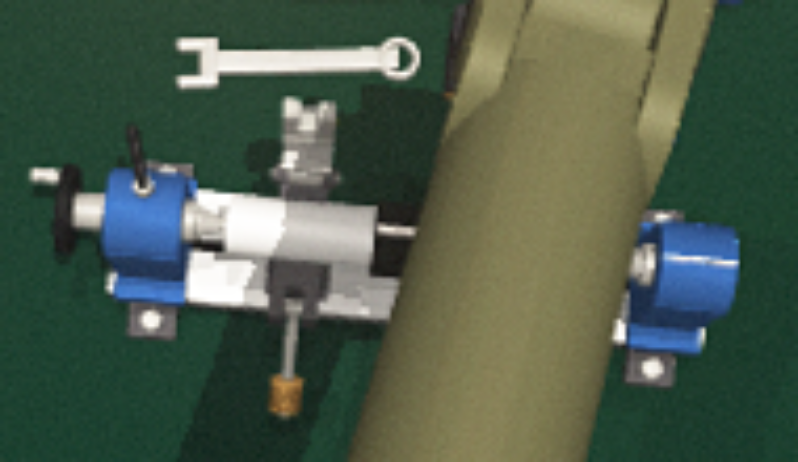

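```bash
python3 - <<'E'
from bench import ctrl
from h import *
T=ctrl.get_image("top");S=ctrl.get_image("scene")
cv2.imwrite("pics/s9.png",cv2.resize(S["img"][155:225,310:390],None,fx=8,fy=8,interpolation=cv2.INTER_CUBIC))
cv2.imwrite("pics/t9.png",cv2.resize(T["img"][145:215,250:345],None,fx=8,fy=8,interpolation=cv2.INTER_CUBIC))
E
```

```text
(no output)
```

View pics/s9.png

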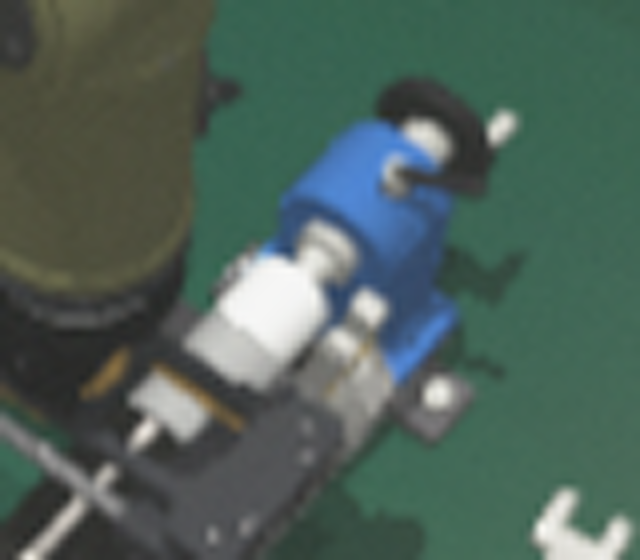

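View pics/t9.png

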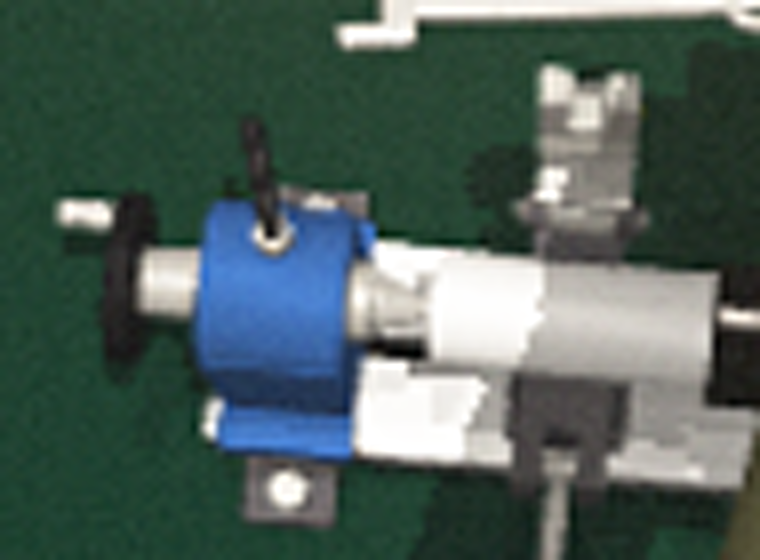

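```bash
python3 - <<'E'
from bench import ctrl
from h import *
T=ctrl.get_image("top");S=ctrl.get_image("scene")
print("lever tip",tri(T,(281.5,160.3),S,(370.6,178.4)))
print("ear end",tri(T,(323.8,154.1),S,(354.4,195)))
H=np.array([.6496,.0145,.12]);ex=np.array([.9974,-.0724,0]);ey=np.array([.0724,.9974,0])
e=tri(T,(323.8,154.1),S,(354.4,195))-H; print(e@ex,e@ey,e[2])
print("approach pt",H+.075*ex+[0,0,.085]+[0,0,.0])
go(ctrl,H+.075*ex+np.array([0,0,.16]),85.85)
E
```

```text
lever tip [0.670111   0.12684942 0.16728015]
ear end [0.67330792 0.01296228 0.21961906]
0.02375760806201344 0.00018272941701195618 0.09961905660738352
approach pt [0.724405 0.00907  0.205   ]
t 9.175 p [ 0.6132 -0.0966  0.1732] f [0.78 0.32 1.03] w 0.996 yaw -4.24 tilt [-0.0015  0.    ] q [-0.43  0.32  0.68  1.6  -0.21  1.29  0.2 ]
rows [ 0.343 -0.379 -0.357]
spin -0.5005007932626421
```

>>> {"op": "drive_tool", "data": {"rows": [[[0,0,-0.2,0,255],[0,0,-0.36,0,255],[0.1,-0.1,-0.36,-0.06,255],[0.343,-0.379,-0.36,-0.5,255],[0.343,-0.379,-0.36,-0.5,255],[0.343,-0.379,-0.36,-0.5,255],[0.343,-0.379,-0.36,-0.5,255],[0.343,-0.379,-0.36,-0.5,255],[0.343,-0.379,-0.36,-0.5,255],[0.343,-0.379,-0.36,-0.5,255],[0.343,-0.379,-0.36,-0.5,255],[0.343,-0.379,-0.36,-0.5,255],[0.343,-0.379,-0.36,-0.5,255]]]}}

```text
time: 10.8
position: [0.7247, 0.0089, 0.2817]
tool_rot: [-2.303, -2.136, 0.001]
ft_force: [0.0, -0.0, -0.3]
grip_width: 0.005
```

```bash
python3 - <<'E'
from bench import ctrl
from la import *
H=np.array([.6496,.0145,.12]);ex=np.array([.9974,-.0724,0]);ey=np.array([.0724,.9974,0])
go(ctrl,H+.075*ex+np.array([0,0,.088]),85.85)
d=shot(ctrl,"wrist","w10")
T=shot(ctrl,"top","t10")
E
```

```text
t 10.8 p [0.7247 0.0089 0.2817] f [ 0.05 -0.02 -0.33] w 0.005 yaw 85.68 tilt [-0.0006 -0.    ] q [-0.29  0.48  0.38  1.12 -0.18  1.57  1.55]
rows [ 0.    -0.001  0.246]
spin -0.0009352974582018052
```

View pics/w10.png

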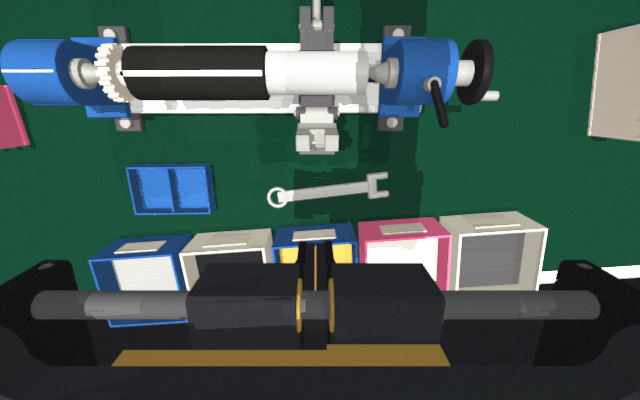

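>>> {"op": "drive_tool", "data": {"rows": [[[0,0,0.15,0,255],[0,0,0.246,0,255],[0,0,0.246,0,255],[0,-0.06,0.246,0,255],[0,-0.13,0.246,0,255],[0,-0.18,0.246,0,255],[0,-0.22,0.24,0,255],[0,-0.25,0.232,0,255],[0,-0.28,0.226,0,255],[0,-0.28,0.226,0,255]]]}}

```text
time: 12.15
position: [0.6408, 0.0153, 0.2149]
tool_rot: [2.302, 2.138, 0.001]
ft_force: [0.2, -0.0, 0.3]
grip_width: 0.007
```

```bash
python3 - <<'E'
from bench import ctrl
from la import *
H=np.array([.6496,.0145,.12]);ex=np.array([.9974,-.0724,0]);ey=np.array([.0724,.9974,0])
s,M=st(ctrl);print((s["position"]-H)@ex)
d=shot(ctrl,"wrist","w11")
S=shot(ctrl,"scene","s11");cv2.imwrite("pics/s11z.png",cv2.resize(S["img"][125:245,290:410],None,fx=5,fy=5))
E
```

```text
t 12.15 p [0.6408 0.0153 0.2149] f [ 0.18 -0.03  0.34] w 0.007 yaw 85.77 tilt [0.0008 0.0003] q [-0.37  0.31  0.38  1.48 -0.11  1.37  1.52]
-0.008811228453766261
```

View pics/w11.png

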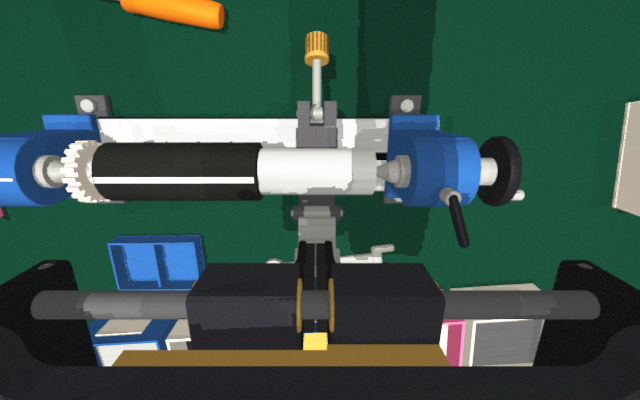

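View pics/s11z.png

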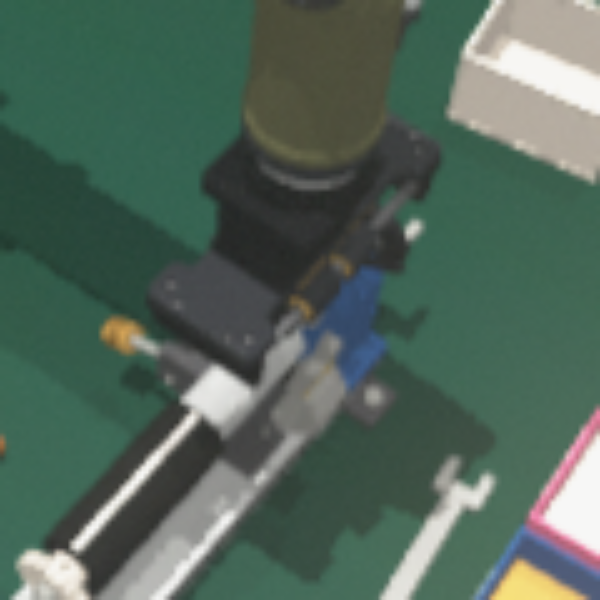

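```bash
python3 - <<'E'
import cv2
a=cv2.imread("pics/s11.png")[170:225,320:380];cv2.imwrite("pics/s11y.png",cv2.resize(a,None,fx=10,fy=10,interpolation=cv2.INTER_CUBIC))
b=cv2.imread("pics/w11.png")[180:380,230:410];cv2.imwrite("pics/w11y.png",cv2.resize(b,None,fx=3,fy=3,interpolation=cv2.INTER_CUBIC))
E
```

```text
(no output)
```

View pics/s11y.png

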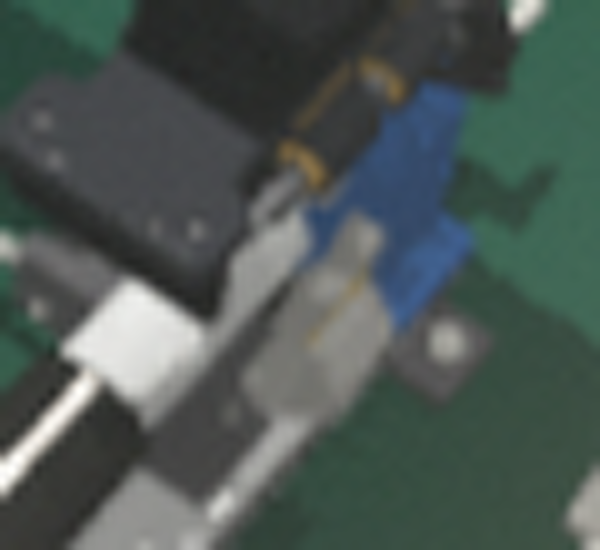

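View pics/w11y.png

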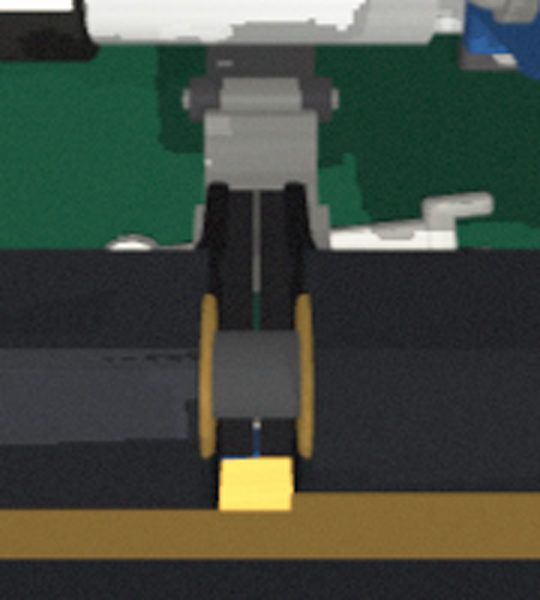

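>>> {"op": "drive_tool", "data": {"rows": [[[0,0,-0.1,0,255],[0,0.1,-0.1,0,255],[0,0.28,-0.1,0,255],[0,0.28,-0.1,0,255],[0,0.28,0,0,255],[0,0.28,0.1,0,255],[0,0.2,0.1,0,255],[0,0.14,0.1,0,255],[0,0.1,0.1,0,255],[0,0.07,0.1,0,255],[0,0.05,0.1,0,255]]]}}

```text
time: 13.62
position: [0.6559, 0.0141, 0.1851]
tool_rot: [2.302, 2.137, 0.002]
ft_force: [1.4, -0.5, 1.4]
grip_width: 0.005
```

```bash
python3 - <<'E'
from bench import ctrl
from la import *
H=np.array([.6496,.0145,.12]);ex=np.array([.9974,-.0724,0]);ey=np.array([.0724,.9974,0])
s,M=st(ctrl);print((s["position"]-H)@ex)
S=shot(ctrl,"scene","s12");
a=S["img"][160:225,310:390];cv2.imwrite("pics/s12y.png",cv2.resize(a,None,fx=8,fy=8,interpolation=cv2.INTER_CUBIC))
E
```

```text
t 13.625 p [0.6559 0.0141 0.1851] f [ 1.43 -0.51  1.38] w 0.005 yaw 85.76 tilt [0.0014 0.0002] q [-0.36  0.36  0.38  1.49 -0.13  1.33  1.53]
0.006338221657506236
```

View pics/s12y.png

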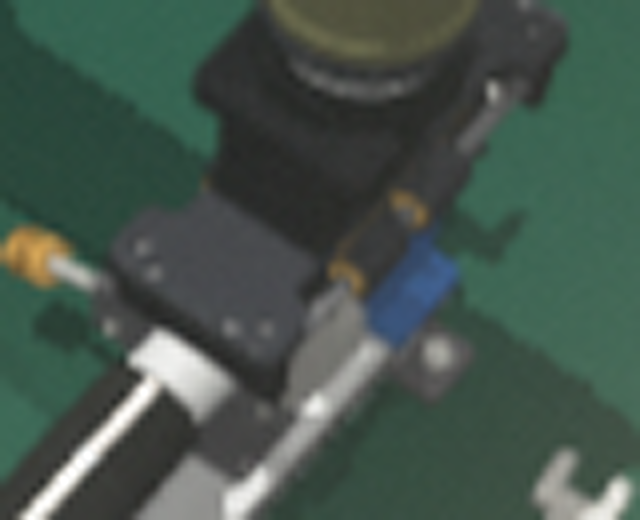

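>>> {"op": "drive_tool", "data": {"rows": [[[0,-0.05,-0.017,0,255],[0,-0.1,-0.003,0,255],[0,-0.15,0.027,0,255],[0,-0.19,0.067,0,255],[0,-0.23,0.11,0,255]]]}}

```text
time: 14.3
position: [0.586, 0.0193, 0.1512]
tool_rot: [-2.302, -2.138, 0.0]
ft_force: [1.8, 0.5, 0.7]
grip_width: 0.005
```

```bash
python3 - <<'E'
from bench import ctrl
from la import *
H=np.array([.6496,.0145,.12]);ex=np.array([.9974,-.0724,0]);ey=np.array([.0724,.9974,0])
s,M=st(ctrl);print((s["position"]-H)@ex)
S=shot(ctrl,"scene","s13");
a=S["img"][160:225,310:390];cv2.imwrite("pics/s13y.png",cv2.resize(a,None,fx=8,fy=8,interpolation=cv2.INTER_CUBIC))
shot(ctrl,"wrist","w13")
E
```

```text
t 14.3 p [0.586  0.0193 0.1512] f [1.78 0.52 0.73] w 0.005 yaw 85.76 tilt [-0.0004  0.0001] q [-0.4   0.23  0.38  1.71 -0.09  1.22  1.49]
-0.06373691499182309
```

View pics/s13y.png

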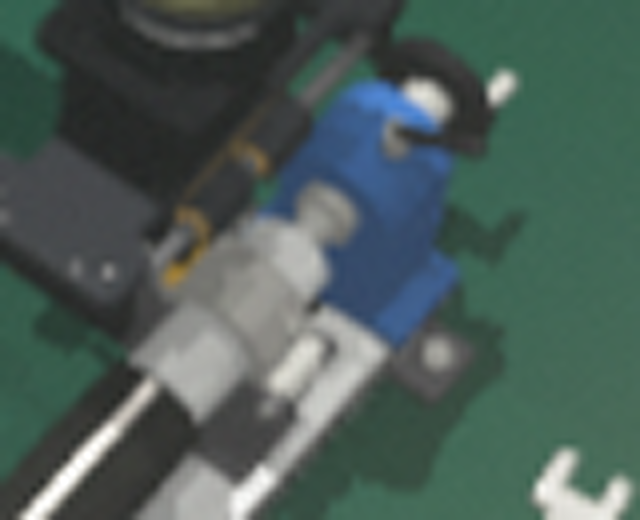

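View pics/w13.png

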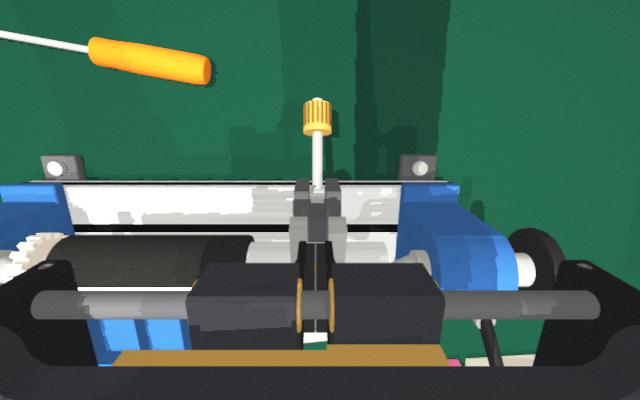

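>>> {"op": "drive_tool", "data": {"rows": [[[0,-0.023,0.043,0,255],[0,-0.045,0.08,0,255],[0,-0.055,0.1,0,255],[0,-0.055,0.11,0,255],[0,-0.055,0.11,0,255]]]}}

```text
time: 15.02
position: [0.57, 0.0205, 0.1199]
tool_rot: [-2.301, -2.136, 0.001]
ft_force: [-6.0, -0.7, 11.9]
grip_width: 0.006
```

```bash
python3 - <<'E'
from bench import ctrl
from la import *
H=np.array([.6496,.0145,.12]);ex=np.array([.9974,-.0724,0]);ey=np.array([.0724,.9974,0])
s,M=st(ctrl);print((s["position"]-H)@ex)
S=shot(ctrl,"scene","s14");
a=S["img"][160:225,310:390];cv2.imwrite("pics/s14y.png",cv2.resize(a,None,fx=8,fy=8,interpolation=cv2.INTER_CUBIC))
shot(ctrl,"wrist","w14")
E
```

```text
t 15.025 p [0.57   0.0205 0.1199] f [-5.95 -0.72 11.91] w 0.006 yaw 85.74 tilt [-0.0015  0.0008] q [-0.41  0.22  0.37  1.78 -0.09  1.16  1.49]
-0.07986791611319356
```

View pics/s14y.png

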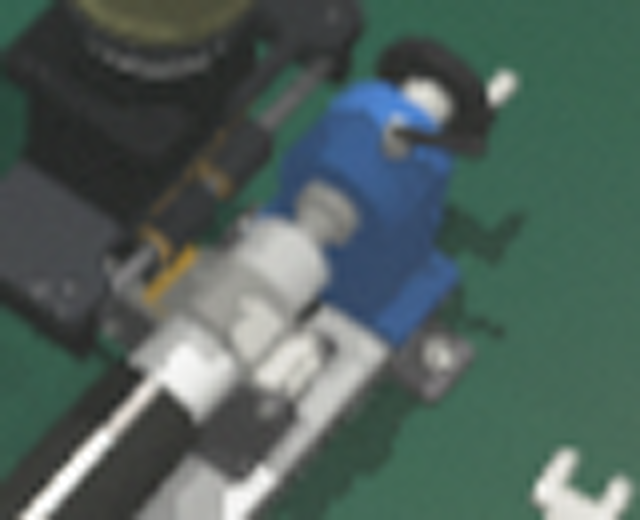

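View pics/w14.png

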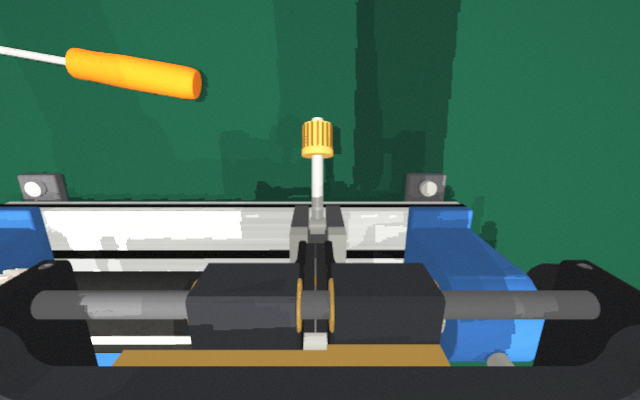

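>>> {"op": "drive_tool", "data": {"rows": [[[0,0,-0.03,0,255],[0,-0.03,-0.03,0,255],[0,-0.03,0,0,255],[0,-0.03,0.01,0,255],[0,-0.03,0.02,0,255],[0,-0.03,0.02,0,255]]]}}

```text
time: 15.88
position: [0.5617, 0.0214, 0.1185]
tool_rot: [-2.301, -2.137, -0.003]
ft_force: [-16.5, -0.3, 38.7]
grip_width: 0.006
```

>>> {"op": "drive_tool", "data": {"rows": [[[0,0,-0.05,0,255],[0,0,-0.2,0,100],[0,-0.1,-0.3,0,100],[0,-0.1,-0.3,0,100],[0,-0.1,-0.3,0,100]]]}}

```text
time: 16.5
position: [0.5314, 0.0234, 0.2011]
tool_rot: [-2.301, -2.138, 0.001]
ft_force: [-0.3, -0.9, -0.1]
grip_width: 0.372
```

```bash
python3 - <<'E'
from bench import ctrl
from la import *
st(ctrl)
S=shot(ctrl,"scene","s15");
a=S["img"][160:225,310:390];cv2.imwrite("pics/s15y.png",cv2.resize(a,None,fx=8,fy=8,interpolation=cv2.INTER_CUBIC))
shot(ctrl,"wrist","w15")
E
```

```text
t 16.5 p [0.5314 0.0234 0.2011] f [-0.27 -0.94 -0.15] w 0.372 yaw 85.77 tilt [-0.0011 -0.0001] q [-0.44  0.07  0.37  1.77 -0.03  1.31  1.43]
```

View pics/s15y.png

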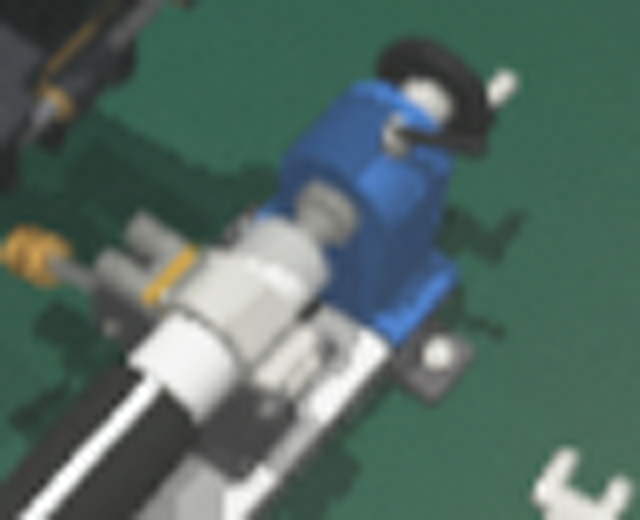

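View pics/w15.png

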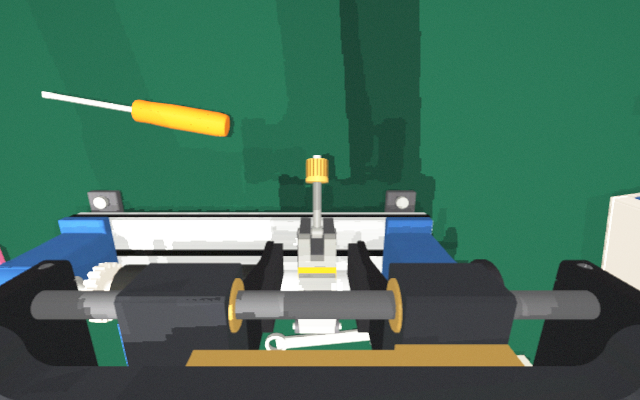

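```bash
python3 - <<'E'
from bench import ctrl
from la import *
w=dict(np.load("pics/w15.npz"));S=dict(np.load("pics/s15.npz"))
def cen(d,box):
    h=cv2.cvtColor(d["img"],cv2.COLOR_BGR2HSV); m=cv2.inRange(h,(10,90,60),(32,255,255)); z=np.zeros_like(m);x0,y0,x1,y1=box;z[y0:y1,x0:x1]=m[y0:y1,x0:x1]
    ys,xs=np.nonzero(z);return (xs.min()+xs.max())/2,(ys.min()+ys.max())/2,len(xs)
a=cen(w,(300,150,335,190));b=cen(S,(305,180,325,205));print(a,b)
N=tri(w,a[:2],S,b[:2]);print("nut",N,onz(w,a[:2],.071))
P=np.array([.5648,.0206,.09]);ex=np.array([.9974,-.0724,0]);e=N-P;print(e@ex,e[2],np.hypot(e@ex,e[2]),np.arctan2(-(e@ex),e[2]))
go(ctrl,[N[0],N[1],.048],85.85)
E
```

```text
(np.float64(316.5), np.float64(170.5), 542) (np.float64(314.0), np.float64(191.5), 42)
nut [0.51075331 0.02692087 0.06783666] [0.50964295 0.02648727 0.071     ]
-0.05436379802898999 -0.02216333522364783 0.05870805706521554 1.9579105746287013
t 16.6 p [0.5313 0.0232 0.2006] f [0.11 0.39 0.59] w 0.468 yaw 85.76 tilt [-0.0024 -0.0007] q [-0.44  0.07  0.37  1.77 -0.03  1.31  1.43]
rows [ 0.008 -0.068  0.509]
spin -0.0005100969311524434
```

>>> {"op": "drive_tool", "data": {"rows": [[[0,-0.072,0,0,100],[0,-0.072,0.2,0,100],[0,-0.072,0.4,0,100],[0,-0.072,0.51,0,100],[0,-0.072,0.51,0,100],[0,-0.072,0.51,0,100]]]}}

```text
time: 17.35
position: [0.5112, 0.0248, 0.0501]
tool_rot: [2.302, 2.137, 0.001]
ft_force: [0.5, -0.3, 1.2]
grip_width: 0.608
```

```bash
python3 - <<'E'
from bench import ctrl
from la import *
st(ctrl)
shot(ctrl,"wrist","w16")
E
```

```text
t 17.35 p [0.5112 0.0248 0.0501] f [ 0.47 -0.29  1.22] w 0.608 yaw 85.75 tilt [ 0.0011 -0.0002] q [-0.43  0.17  0.36  1.99 -0.07  0.99  1.46]
```

View pics/w16.png

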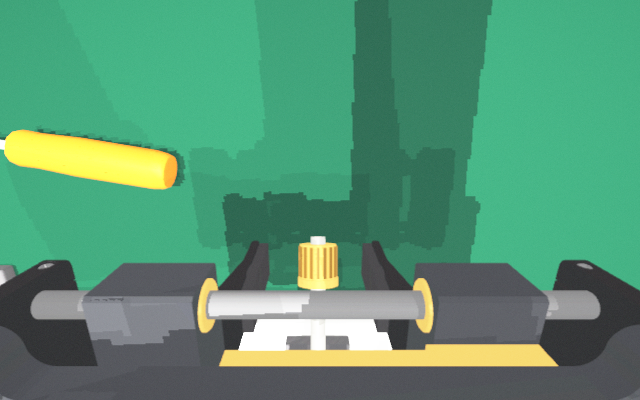

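>>> {"op": "drive_tool", "data": {"grip_force": 15, "rows": [[[0,0,0.02,0,100],[0,0,0.02,0,255],[0,0,0.02,0,255],[0,0,0.02,0,255],[0,0,0.02,0,255],[0,0,0.02,0,255]]]}}

```text
time: 18.15
position: [0.5104, 0.0262, 0.0435]
tool_rot: [-2.301, -2.138, -0.002]
ft_force: [-1.4, 3.3, -0.1]
grip_width: 0.233
```

```bash
python3 - <<'E'
from bench import ctrl
from la import *
st(ctrl)
shot(ctrl,"wrist","w17")
E
```

```text
t 18.15 p [0.5104 0.0262 0.0435] f [-1.43  3.3  -0.09] w 0.233 yaw 85.81 tilt [0.0004 0.0014] q [-0.43  0.18  0.36  1.99 -0.08  0.98  1.46]
```

View pics/w17.png

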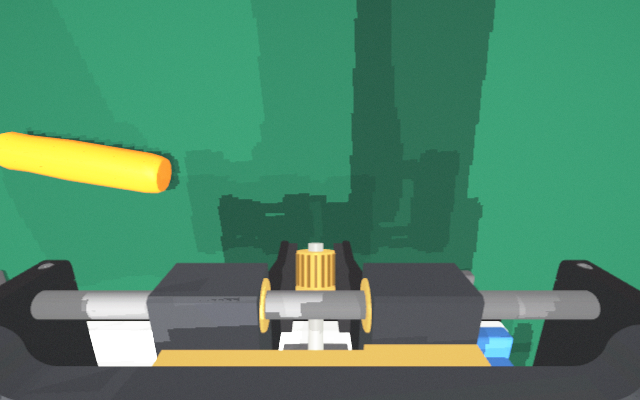

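>>> {"op": "drive_tool", "data": {"rows": [[[0,-0.008,-0.032,0,255],[0,-0.013,-0.064,0,255],[0,-0.011,-0.095,0,255],[0,-0.005,-0.123,0,255],[0,0.005,-0.152,0,255],[0,0.019,-0.177,0,255],[0,0.035,-0.197,0,255],[0,0.05,-0.215,0,255],[0,0.07,-0.231,0,255],[0,0.091,-0.244,0,255],[0,0.091,-0.244,0,255]]]}}

```text
time: 19.58
position: [0.5369, 0.0241, 0.1149]
tool_rot: [-2.3, -2.138, 0.001]
ft_force: [3.3, 4.7, -9.8]
grip_width: 0.223
```

```bash
python3 - <<'E'
from bench import ctrl
from la import *
st(ctrl)
shot(ctrl,"wrist","w18")
S=shot(ctrl,"scene","s18");
a=S["img"][140:225,290:390];cv2.imwrite("pics/s18y.png",cv2.resize(a,None,fx=7,fy=7,interpolation=cv2.INTER_CUBIC))
E
```

```text
t 19.575 p [0.5369 0.0241 0.1149] f [ 3.31  4.65 -9.81] w 0.223 yaw 85.81 tilt [-0.0015  0.0007] q [-0.43  0.15  0.37  1.86 -0.06  1.14  1.46]
```

View pics/w18.png

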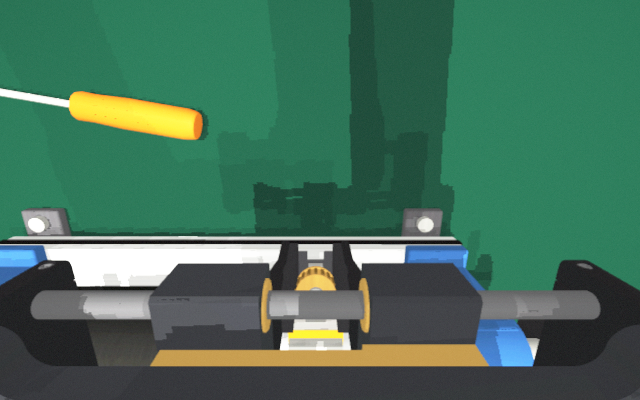

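View pics/s18y.png

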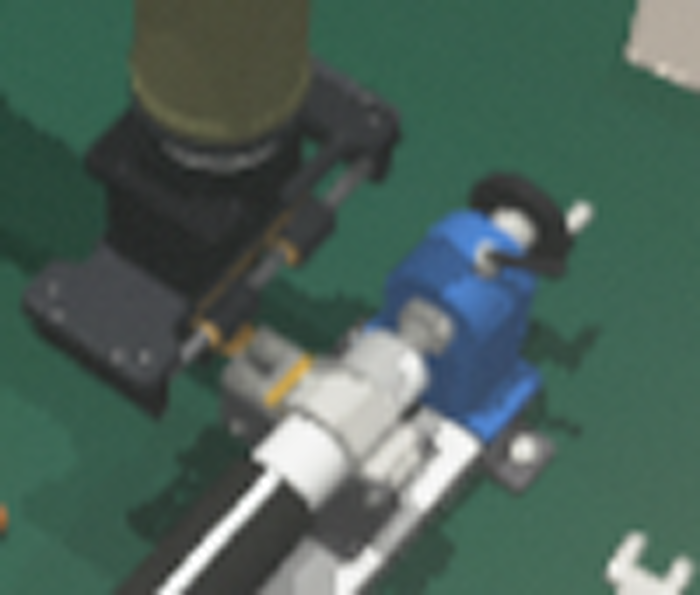

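>>> {"op": "drive_tool", "data": {"rows": [[[0,0.018,-0.004,0,255],[0,0.036,-0.01,0,255],[0,0.05,-0.014,0,255],[0,0.065,-0.017,0,255],[0,0.08,-0.018,0,255],[0,0.095,-0.019,0,255],[0,0.1,-0.019,0,255],[0,0.1,-0.019,0,255]]]}}

```text
time: 20.68
position: [0.5471, 0.0234, 0.1177]
tool_rot: [-2.275, -2.117, 0.048]
ft_force: [-43.1, 7.4, 17.1]
grip_width: 0.223
```

```bash
python3 - <<'E'
from bench import ctrl
from la import *
s,M=st(ctrl)
P=np.array([.5648,.0206,.09]);ex=np.array([.9974,-.0724,0]);print((s["position"]-P)@ex)
shot(ctrl,"wrist","w19")
S=shot(ctrl,"scene","s19");
a=S["img"][140:225,290:390];cv2.imwrite("pics/s19y.png",cv2.resize(a,None,fx=7,fy=7,interpolation=cv2.INTER_CUBIC))
E
```

```text
t 20.675 p [0.5471 0.0234 0.1177] f [-43.13   7.4   17.12] w 0.223 yaw 85.88 tilt [-0.0451  0.0033] q [-0.42  0.21  0.38  1.8  -0.09  1.19  1.48]
-0.017835712985285416
```

View pics/w19.png

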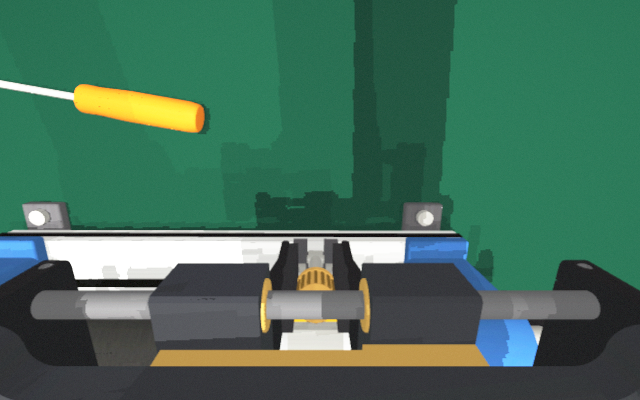

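View pics/s19y.png

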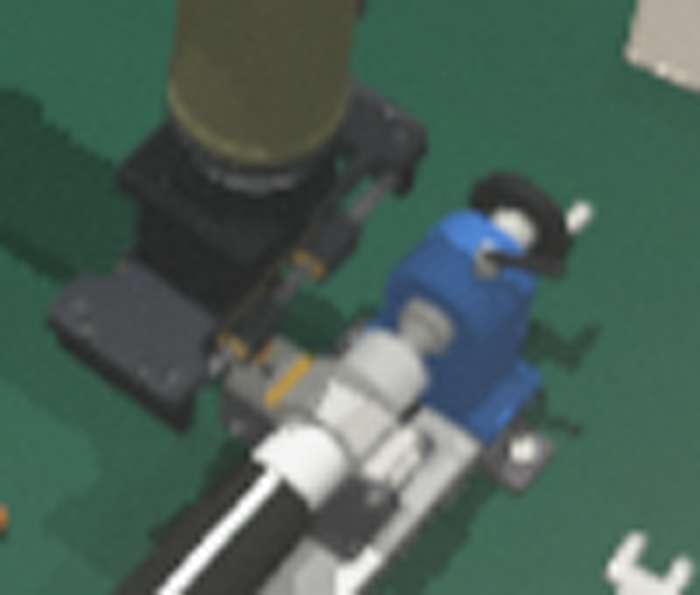

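>>> {"op": "drive_tool", "data": {"rows": [[[0,-0.04,0,0,255],[0,-0.07,0,0,255],[0,-0.07,0,0,100],[0,-0.07,0,0,100],[0,-0.07,-0.01,0,100],[0,-0.07,-0.15,0,100],[0,-0.15,-0.25,0,255],[0,-0.25,-0.25,0,255],[0,-0.25,-0.25,0,255]]]}}

```text
time: 21.9
position: [0.4923, 0.0259, 0.1986]
tool_rot: [2.302, 2.137, 0.004]
ft_force: [0.3, -0.3, -0.2]
grip_width: 0.351
```

```bash
python3 - <<'E'
from bench import ctrl
from la import *
s,M=st(ctrl)
P=np.array([.5648,.0206,.09]);ex=np.array([.9974,-.0724,0]);print((s["position"]-P)@ex)
shot(ctrl,"wrist","w20")
S=shot(ctrl,"scene","s20");
a=S["img"][140:225,290:390];cv2.imwrite("pics/s20y.png",cv2.resize(a,None,fx=7,fy=7,interpolation=cv2.INTER_CUBIC))
go(ctrl,P-.06*ex+np.array([0,0,.04]))
E
```

```text
t 21.9 p [0.4923 0.0259 0.1986] f [ 0.26 -0.29 -0.2 ] w 0.351 yaw 85.75 tilt [0.0022 0.001 ] q [-0.47 -0.02  0.36  1.86  0.01  1.3   1.39]
-0.07270717705312987
t 22.0 p [0.4934 0.0258 0.198 ] f [ 0.43  0.29 -0.96] w 0.261 yaw 85.73 tilt [0.002  0.0002] q [-0.47 -0.02  0.36  1.86  0.01  1.3   1.39]
rows [-0.     0.038  0.227]
```

View pics/w20.png

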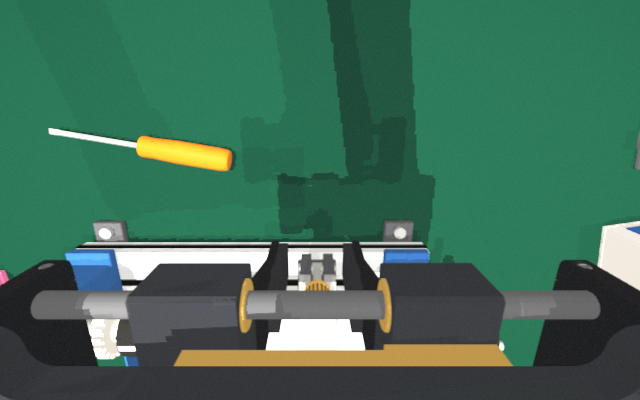

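View pics/s20y.png

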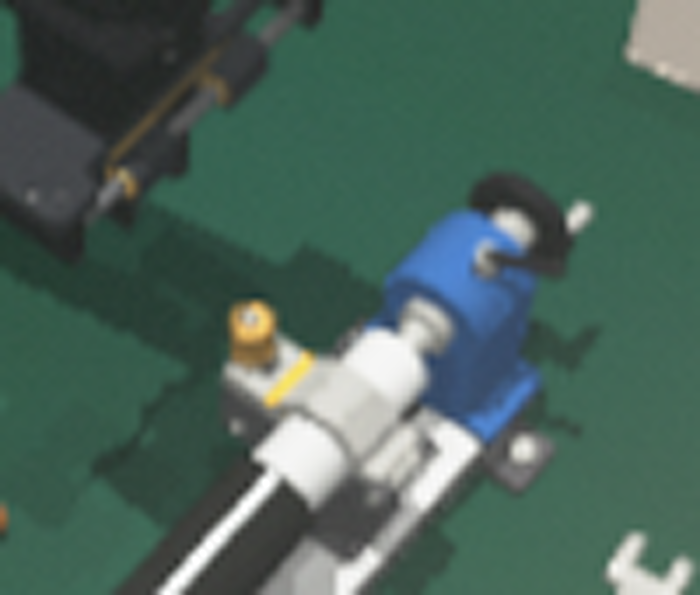

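>>> {"op": "drive_tool", "data": {"rows": [[[0,0.038,0.1,0,255],[0,0.038,0.2,0,255],[0,0.038,0.227,0,255],[0,0.038,0.227,0,255],[0,0.09,0.227,0,255],[0,0.13,0.227,0,255],[0,0.16,0.227,0,255],[0,0.17,0.227,0,255],[0,0.175,0.227,0,255],[0,0.175,0.227,0,255]]]}}

```text
time: 23.25
position: [0.5448, 0.0225, 0.1291]
tool_rot: [-2.302, -2.138, -0.0]
ft_force: [-1.2, 0.5, 0.6]
grip_width: 0.008
```

```bash
python3 - <<'E'
from bench import ctrl
from la import *
s,M=st(ctrl)
P=np.array([.5648,.0206,.09]);ex=np.array([.9974,-.0724,0]);print((s["position"]-P)@ex)
shot(ctrl,"wrist","w21")
S=shot(ctrl,"scene","s21");
a=S["img"][140:225,290:390];cv2.imwrite("pics/s21y.png",cv2.resize(a,None,fx=7,fy=7,interpolation=cv2.INTER_CUBIC))
E
```

```text
t 23.25 p [0.5448 0.0225 0.1291] f [-1.21  0.46  0.62] w 0.008 yaw 85.77 tilt [-0.0001  0.0003] q [-0.44  0.16  0.38  1.83 -0.06  1.17  1.46]
-0.020100304149652453
```

View pics/w21.png

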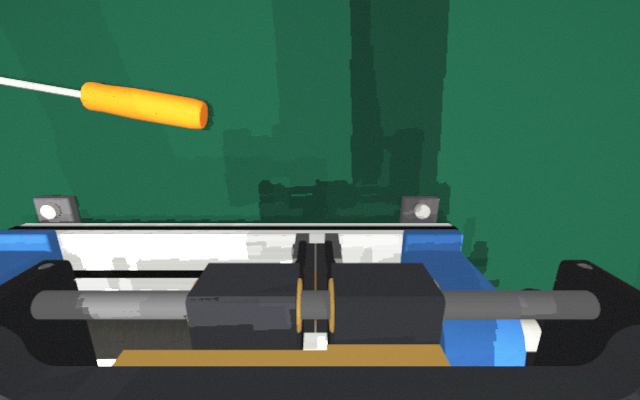

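View pics/s21y.png

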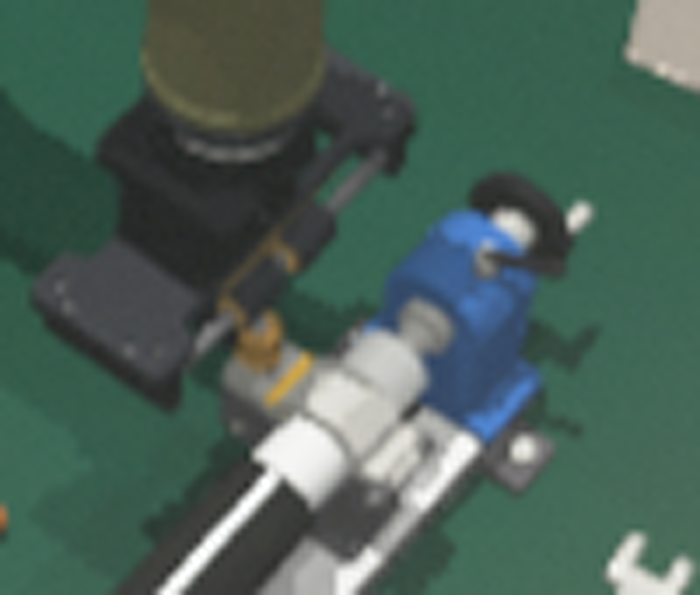

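>>> {"op": "drive_tool", "data": {"rows": [[[0,0.007,0,0,255],[0,0.014,0,0,255],[0,0.02,0,0,255],[0,0.02,0,0,255]]]}}

```text
time: 23.85
position: [0.5468, 0.0224, 0.1289]
tool_rot: [-2.296, -2.134, 0.01]
ft_force: [-13.0, 2.1, 8.5]
grip_width: 0.007
```

>>> {"op": "drive_tool", "data": {"rows": [[[0,0.005,-0.005,0,255],[0,0.01,-0.01,0,255],[0,0.01,-0.01,0,255]]]}}

```text
time: 24.22
position: [0.5468, 0.0224, 0.1292]
tool_rot: [-2.293, -2.131, 0.018]
ft_force: [-14.4, 0.9, 1.6]
grip_width: 0.005
```

>>> {"op": "drive_tool", "data": {"rows": [[[0,-0.05,0,0,255],[0,-0.15,-0.1,0,255],[0,-0.3,-0.3,0,255],[0,-0.4,-0.4,0,255],[0,-0.4,-0.4,0,255],[0,-0.4,-0.4,0,255]]]}}

```text
time: 24.98
position: [0.4347, 0.0303, 0.2523]
tool_rot: [2.302, 2.137, 0.003]
ft_force: [-0.6, -0.4, 0.4]
grip_width: 0.009
```

```bash
python3 - <<'E'
from bench import ctrl
from la import *
s,M=st(ctrl)
W=shot(ctrl,"wrist","w22");T=shot(ctrl,"top","t22")
S=shot(ctrl,"scene","s22");
a=S["img"][140:225,290:390];cv2.imwrite("pics/s22y.png",cv2.resize(a,None,fx=7,fy=7,interpolation=cv2.INTER_CUBIC))
a=T["img"][150:230,250:350];cv2.imwrite("pics/t22y.png",cv2.resize(a,None,fx=7,fy=7,interpolation=cv2.INTER_CUBIC))
P=np.array([.5648,.0206,.09]);ex=np.array([.9974,-.0724,0])
for n,d in(("top",T),("scene",S)):
  for th in(0,.15,.3): print(n,th,[proj(d,P-np.sin(th)*r*ex+np.array([0,0,np.cos(th)*r])).round(1).tolist() for r in (.0595,.0755)])
E
```

```text
t 24.975 p [0.4347 0.0303 0.2523] f [-0.62 -0.38  0.42] w 0.009 yaw 85.74 tilt [0.0022 0.0005] q [-0.5  -0.18  0.33  1.89  0.06  1.42  1.31]
top 0 [[319.8, 200.4], [319.8, 199.4]]
top 0.15 [[319.4, 203.7], [319.3, 203.7]]
top 0.3 [[319.1, 207.0], [319.0, 207.9]]
scene 0 [[326.0, 188.1], [326.1, 185.6]]
scene 0.15 [[323.9, 186.8], [323.5, 183.9]]
scene 0.3 [[321.9, 185.8], [320.9, 182.6]]
```

View pics/w22.png

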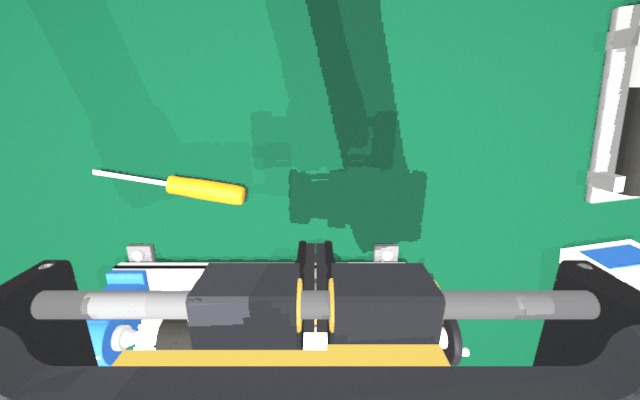

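View pics/s22y.png

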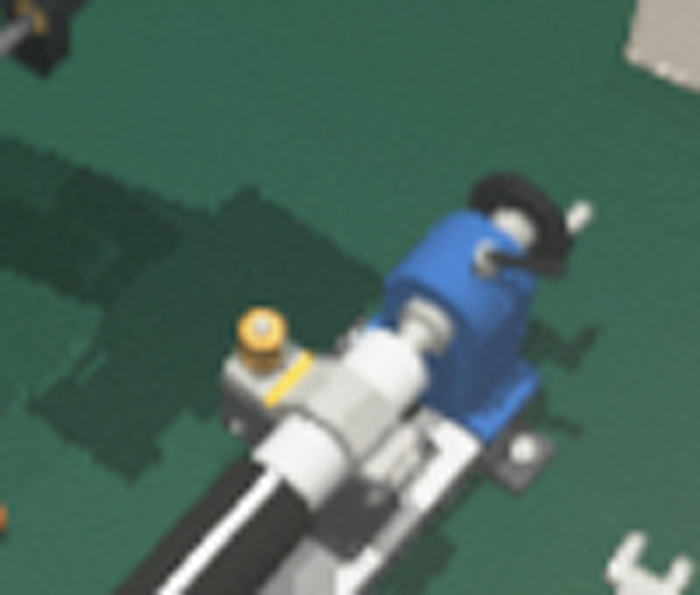

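View pics/t22y.png

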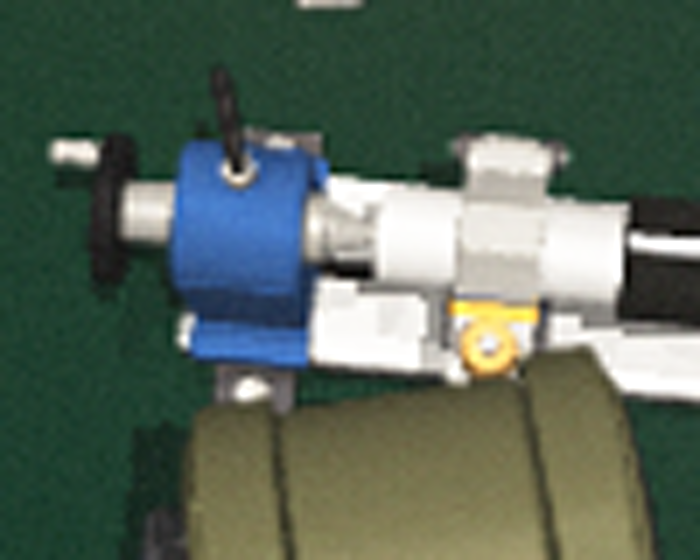

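```bash
python3 - <<'E'
from h import *
T=dict(np.load("pics/t22.npz"));S=dict(np.load("pics/s22.npz"))
ph=np.radians(-4.15);ex=np.array([np.cos(ph),np.sin(ph),0])
g=T["img"].max(2).astype(int)
for c in(343,346,349):
    col=g[175:205,c];print(c,col.tolist())
    w=np.clip(col[6:14]-70,0,None);r=(w*np.arange(181,189)).sum()/w.sum();X=onz(T,(c,r),.145);print(r,X@ex)
g=S["img"].max(2).astype(int)
for r in(212,220,228):
    row=g[r,295:345];i=row[:].tolist();print(r,i)
E
```

```text
343 [69, 66, 71, 45, 39, 41, 42, 38, 96, 255, 239, 91, 41, 47, 44, 46, 41, 40, 40, 35, 28, 128, 140, 238, 248, 244, 247, 244, 252, 255]
184.46134663341647 0.6122072178190893
346 [66, 67, 70, 46, 41, 42, 47, 40, 24, 255, 255, 124, 37, 44, 45, 42, 43, 45, 40, 39, 26, 95, 141, 239, 239, 239, 245, 244, 243, 255]
184.69103773584905 0.6123511811623716
349 [71, 70, 68, 54, 46, 42, 43, 43, 28, 248, 255, 173, 44, 38, 46, 47, 49, 46, 41, 37, 33, 43, 136, 243, 242, 240, 241, 245, 244, 254]
184.8390557939914 0.612720263246485
212 [106, 105, 105, 105, 106, 105, 107, 105, 106, 105, 106, 106, 106, 107, 106, 106, 106, 106, 106, 107, 106, 99, 79, 66, 64, 64, 66, 67, 136, 243, 245, 185, 87, 67, 64, 65, 66, 62, 62, 121, 103, 79, 71, 72, 71, 75, 75, 85, 88, 80]
220 [105, 107, 107, 105, 105, 106, 105, 105, 105, 107, 106, 106, 106, 105, 95, 74, 65, 65, 67, 66, 66, 189, 247, 245, 161, 70, 64, 65, 67, 63, 62, 62, 59, 57, 56, 105, 138, 144, 159, 177, 179, 178, 176, 155, 161, 183, 224, 234, 226, 153]
228 [105, 107, 106, 106, 105, 107, 103, 85, 67, 64, 64, 66, 64, 93, 235, 246, 228, 123, 67, 66, 65, 63, 63, 59, 58, 59, 56, 61, 108, 142, 147, 149, 148, 162, 184, 194, 197, 200, 200, 230, 244, 235, 156, 90, 75, 77, 85, 104, 107, 109]
```

```bash
python3 - <<'E'
from h import *
T=dict(np.load("pics/t22.npz"));S=dict(np.load("pics/s22.npz"))
def ang(d,A,B,L,ph):
    ax=np.array([-np.sin(ph),np.cos(ph),0]);ex=np.array([np.cos(ph),np.sin(ph),0])
    def f(uv):
        c,v=ray(d,uv);q=np.array([v@ex,v[2]]);return c,q/np.linalg.norm(q)
    c,a=f(A);_,b=f(B);_,l=f(L);h=np.arccos(a@b)/2;m=a+b;m/=np.linalg.norm(m);D=.025/np.sin(h);cc=-m*D
    Bq=cc@l;s=-Bq-np.sqrt(Bq**2-cc@cc+.025**2);p=cc+s*l;O=np.array([c@ex,c[2]])+m*D
    # also with known depth
    D2=(.12-c[2])/m[1];k=-m*D2;
    Bq=k@l;s=-Bq-np.sqrt(max(0,Bq**2-k@k+.025**2));p2=k+s*l
    return np.arctan2(*p),O,np.arctan2(*p2),(np.array([c@ex,c[2]])+m*D2)[0]
for ph in(-4.5,-4.15,-3.8):
    p=np.radians(ph)
    print(ph,ang(S,(309.2,220),(329.9,220),(317.42,220),p),ang(S,(302,228),(322.9,228),(310.05,228),p))
    print("  top",ang(T,(346,177.3),(346,195.7),(346,184.65),p))
E
```

```text
-4.5 (np.float64(0.0887093857206818), array([0.6121014 , 0.12342828]), np.float64(0.08803072997148349), np.float64(0.6110474353795431)) (np.float64(0.06443033452396807), array([0.61176029, 0.12080381]), np.float64(0.06425284999445767), np.float64(0.6115135141844288))
  top (np.float64(-0.008468801606306973), array([0.60960733, 0.13435405]), np.float64(-0.00574303873347399), np.float64(0.6126280277616846))
-4.15 (np.float64(0.08649212536412393), array([0.61379585, 0.12964714]), np.float64(0.08457136305066719), np.float64(0.6108538166091206)) (np.float64(0.062400013984574496), array([0.61321721, 0.1269708 ]), np.float64(0.06085195905387435), np.float64(0.6110928780914234))
  top (np.float64(-0.008213892509812568), array([0.60944668, 0.13499643]), np.float64(-0.0053644679000619325), np.float64(0.6125984697992495))
-3.8 (np.float64(0.08426228702305268), array([0.61540512, 0.13576198]), np.float64(0.08110613717812319), np.float64(0.6106373714098273)) (np.float64(0.06035753372344965), array([0.61459217, 0.13303509]), np.float64(0.057446236304800925), np.float64(0.610649409583093))
  top (np.float64(-0.007951630392608598), array([0.60927194, 0.13559928]), np.float64(-0.004986027684226945), np.float64(0.6125460614595893))
```

```bash
python3 - <<'E'
from h import *
def ang(d,A,B,L,ph):
    ax=np.array([-np.sin(ph),np.cos(ph),0]);ex=np.array([np.cos(ph),np.sin(ph),0])
    def f(uv):
        c,v=ray(d,uv);q=np.array([v@ex,v[2]]);return c,q/np.linalg.norm(q)
    c,a=f(A);_,b=f(B);_,l=f(L);h=np.arccos(a@b)/2;m=a+b;m/=np.linalg.norm(m);D=.025/np.sin(h);cc=-m*D
    Bq=cc@l;s=-Bq-np.sqrt(Bq**2-cc@cc+.025**2);p=cc+s*l
    return np.arctan2(*p).round(3),(np.array([c@ex,c[2]])+m*D).round(4)
for n,lo,hi,cs in(("w11",125,225,(140,170,200,230)),("w10",30,118,(150,180,210,240))):
    d=dict(np.load(f"pics/{n}.npz"));g=d["img"].max(2).astype(int)
    for c in cs:
        col=g[lo:hi,c]; x=np.nonzero(col<50)[0]
        if c==cs[1]: print(col.tolist())
        a,b=x.min()-.5,x.max()+.5;i0,i1=int(a)+4,int(b)-3;w=np.clip(col[i0:i1]-90,0,None);u=(w*np.arange(i0,i1)).sum()/w.sum()
        print(n,c,a+lo,b+lo,round(u+lo,1),ang(d,(c,a+lo),(c,b+lo),(c,u+lo),np.radians(-4.15)))
E
```

```text
w11 140 143.5 199.5 179.8 (np.float64(0.058), array([0.6123, 0.1099]))
[252, 248, 246, 246, 247, 249, 247, 245, 246, 246, 247, 248, 248, 248, 247, 246, 247, 158, 50, 38, 35, 41, 39, 45, 46, 41, 43, 44, 45, 47, 47, 52, 51, 49, 51, 49, 48, 48, 47, 49, 50, 49, 49, 53, 49, 53, 55, 54, 48, 54, 52, 79, 255, 255, 255, 255, 255, 255, 201, 51, 51, 52, 52, 48, 50, 48, 49, 43, 46, 41, 47, 45, 41, 43, 39, 52, 76, 80, 79, 79, 78, 80, 81, 85, 84, 84, 86, 83, 87, 86, 90, 83, 86, 86, 83, 84, 85, 84, 87, 87]
w11 170 143.5 199.5 179.9 (np.float64(0.058), array([0.6123, 0.1099]))
w11 200 143.5 199.5 179.8 (np.float64(0.058), array([0.6124, 0.1099]))
w11 230 142.5 199.5 179.8 (np.float64(0.068), array([0.6109, 0.1147]))
w10 150 46.5 114.5 92.7 (np.float64(0.362), array([0.6209, 0.1886]))
[81, 83, 85, 84, 80, 85, 86, 84, 82, 81, 84, 84, 84, 210, 253, 190, 65, 44, 43, 42, 48, 52, 50, 51, 55, 55, 51, 51, 54, 55, 52, 51, 57, 57, 56, 59, 60, 56, 52, 50, 255, 255, 255, 255, 255, 254, 164, 55, 56, 54, 51, 54, 48, 46, 49, 51, 53, 44, 45, 47, 45, 44, 45, 42, 39, 38, 36, 36, 32, 30, 224, 254, 255, 255, 255, 255, 255, 255, 255, 255, 255, 255, 252, 148, 54, 78, 85, 81]
w10 180 46.5 99.5 72.7 (np.float64(0.042), array([0.6088, 0.1079]))
w10 210 45.5 99.5 72.6 (np.float64(0.056), array([0.6089, 0.114 ]))
w10 240 45.5 99.5 72.6 (np.float64(0.055), array([0.609, 0.114]))
```

```bash
python3 - <<'E'
from bench import ctrl
print(ctrl.close_job())
E
```

```text
the job is handed in; nothing more can be done
None
```

I did all three steps in order and handed the job in at about 25 s of the 64 s allowed. No verdict came back.

1. **Roller:** I turned it with two downward strokes of one finger along its near side. After I let go, close wrist views put the line about 0.055 rad off vertical, inside the 0.12 rad limit. The views did not fully agree. After the clamping, the scene camera gave 0.06–0.09 rad and the top camera about 0.
2. **Strap:** It is down. It stopped solidly at nearly 39 N of downward push and looked fully closed in the scene and wrist pictures. My first sweep passed over the ear without touching it, because the fingertips sit about 13 mm above the reported TCP rather than 14 mm below it. I allowed for that from then on.
3. **Bolt:** It stands upright in the slot; the top of the nut is within about 1.5 px of its upright position in both the top and scene views. I pinched the nut and swung it up to about 0.3 rad, where a fingertip met the end of the ear at 43 N wrist force. I let go and pushed the nut the rest of the way, against its stop, with closed fingers.

The 39 N and 43 N are wrist readings with the fingertips in contact. I did not measure whether any of that load reached the arm or gripper body, where the limit is 40 N.

At hand-in the arm was clear of everything. The bystanders I could see in the late pictures looked unmoved, but I did not measure their positions.

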